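# Charge the vibratory polisher with a scoop of media and start it

## Robot

A 7-joint arm with a two-finger parallel gripper is mounted at the origin on the work surface. World frame = base frame: x ahead of the robot, y to its left, z up, the work surface at z = 0. Lengths are in m, angles in rad, forces in N, time in s.
With the tool pointing down it reaches from about 0.35 to 0.9 m from the base axis. Payload 8.1 kg.
Tool frame: the origin (TCP) lies on the centre line of the jaws, within the pads' length; the fingertips stand 19 mm ahead of it and the grasp point (between the pads) is the TCP; z points along the fingers, y is the direction in which the jaws open and shut (so a half turn about z gives the same grasp; the last joint's range is limited). The gripper opens to 92 mm and grips with 3 to 60 N. Pads are 19 mm wide; open, the fingers measure 130 mm over their backs; the gripper's body (75 mm by 190 mm) begins 47 mm behind the grasp point.
Start: joints at [-1.256, 0.434, 0.025, 1.573, -0.012, 1.134, -0.075], TCP at [0.254, 0.571, 0.219] pointing down, gripper open.
Joint ranges: [-2.62, 2.62], [-0.44, 2.09], [-1.27, 1.32], [0.08, 2.57], [-1.32, 4.46], [0.12, 2], [-2.74, 2.74]. Speed limits (rad/s): [2.22, 2.22, 3.01, 3.01, 3.14, 3.14, 3.14].

## Interface

Orientations are given as a rotation vector (axis times angle).
In Python, from cell import monitor, imaging, workorder, outline_of gives the robot as it stands.
- The arm moves only by the tool move_arm, never from a script. Its argument "series" is a list of rows, each a list of 6 numbers: the shift along the world's x, y, z in cm, then the turn, a rotation vector about the world's x, y, z in degrees. A call has 1 to 8 rows; each row shifts and turns the commanded pose from where the row before left it; what a row does not reach is not made up. A row lasts 1/10 s, in which the tool goes at most 50 mm and 8.59 degrees, less where a joint would pass 70% of its speed; a pose out of reach is approached as far as the arm can. A call with a gripper value outside its range is refused whole. "grip" is the opening, from 0 (shut) to 1 (fully open), set as the call begins (left out, the last holds). The fingers move at their own pace and stop on an object; "force" is the grip in N (left out, the last holds). Time passes only in rows, so rows that do not move let the fingers close. It gives the time, the measured TCP pose, the force and the opening at its end, in the units of the state.
- monitor.observe(): the state, without advancing time (a new reading comes with each control period).
- imaging.get_image(name): name is "side" or "top" or "wrist"; returns a dict with "color" (384x512x3 uint8, red, green, blue), "fx", "fy", "cx", "cy" (pixels), "rvec" (rotation vector, rad) and "tvec" (3), from world to camera coordinates, as OpenCV has them; the wrist camera has in their place "mount" (4x4, takes a point from camera to tool coordinates, whose origin is the TCP and whose axes are the flange's). Camera axes: x right, y down, z forward; pixel columns grow to the right and rows downward; lengths in m; the calibration is good to about 2 mm. A picture is of the moment at which its call begins: read the wrist's pose just before it. There is no depth.
- workorder.sign_off(): hands the job in, once; it reports no verdict.
Trained networks look in the newest picture that a camera, given by its name, has taken for a name from the list of things; names that differ only in an ending like _2 or _b are one class to them, and where a whole thing is asked for, a point or a joint stands for the part that bears it (a point fixed in the world has none). Each returns a list of dicts, best first, with "p" (0 to 1); they miss things now and then, are a little off and sometimes report something else, mostly with a low value. They report only what shows in the picture. A call takes as long as a camera call. They do not tell look-alikes from the thing itself.
- outline_of(camera, thing): "mask" (384x512 bool, what is visible of it) and "rect" ([left, top, width, height] in pixels, round what is visible of it).
The state is a dict: "clock": time; "joints": joint angles; "dq": joint speeds; "joint_efforts": joint torques, N m; "position": TCP position; "ee_rot": TCP orientation; "force": force on the tool from outside, world axes, zero at the start; "ft_torque": the same for the moment, N m; "width": opening from 0.0 (shut) to 1.0 (fully open).
Only numpy, scipy, OpenCV 4.12 (cv2) and the standard library are available. Lean on these libraries where they do the work, as an engineer would, in place of code of your own. Each camera call takes 0.05 s, during which the arm holds its last target. There are 200 camera calls.

## Task

Scoop at least four of the eight green polishing nuggets out of the blue tray with the scoop and tip them into the orange bowl of the polisher, without touching nuggets with the fingers and without leaving any spilt: each must finish in the bowl or in the tray. Then stand the empty scoop upright back on the middle of its cork mat and let go of it, and only then turn the red knob clockwise until it clicks over to ON. Leave the jug, the water bottle and the tub standing where they are.

Things in the scene. Friction and masses are not known exactly. Their poses are not given: they have to be found in the camera images.
- tray: fixed blue open tray, 260 long (x), 126 wide (y), 50 high; inside 250 x 116, walls and floor 5 thick. Origin: centre of underside. Flat floor (5 above the bench) from x=-125 to x=+77, then a flat ramp climbs at 42 degrees to the far wall (48 above the bench at x=+125). The nuggets start on the flat floor between x=-29 and +77; the near end is clear
- polisher: fixed polisher: black base, open orange bowl, rim 130 above the bench, inner radius 87 at the rim (outer 92), 75 at the black inner floor 51 above the bench; central spindle 100 high. Origin: underside, on the bowl's axis, z up. On its -x side a grey console 120 wide, 90 high, out to x=-189; its face slopes 25 degrees towards -x, face centre at x=-150, z=72
- polisher_bowl (a point): point on the bowl's axis, 85 above the bench, in the middle of its inside
- timer_grip (a point): middle of the red knob's grip bar, on the knob's axis, 25 above the console face. z: knob axis, out of the sloping face (25 degrees from vertical, leaning to the polisher's -x); x: length of the bar, turns with the knob (at OFF up the slope). Bar 60 long, 14 wide, standing 11 to 39 above the face, on a disc of diameter 52
- timer (a joint): angle of the knob, rad: 0 = OFF (white dot, as at the start), 1.3 = ON (green dot); grows as the knob is turned clockwise seen facing the console. A spring detent (0.14 N m to break away, less further on) holds it at each end: let go before 0.65 it springs back to OFF, past 0.65 it snaps on to ON and stops there
- mat: fixed round cork mat, radius 85, 4 thick; origin: centre of its underside, on the bench
- scoop: loose aluminium scoop, about 0.16 kg, standing on the mat. Pan 80 long (x -40 to +40), 100 wide (y), sheet 2 thick, side and back walls 40 high, open front edge at +x. Origin: centre of the underside, z up. Straight dark wooden handle, 22 wide (y) by 24, 86 long, from the top of the back wall (x=-40, z=34) back and up at 62 degrees above level, to (-80, 0, 110)
- scoop_grip (a point): point on the handle's centre line 60 up from its foot, at (-68, 0, 87) in the scoop's frame; axes as the scoop's. Good place to grip, fingers closing along the scoop's y
- scoop_lip (a point): middle of the scoop's front edge, on its underside, at (40, 0, 0) in the scoop's frame
- jug: loose copper jug, 115 high, largest radius 40; origin: centre of the foot. A bystander
- water: loose clear water bottle with blue cap, 180 high, radius 32; origin: centre of the foot. A bystander
- tub: loose white tub with yellow lid, 85 high, radius 38; origin: centre of the foot. A bystander
- nug0_c (a point): centre of a loose green six-sided plastic polishing nugget, 27 across, 22 high, chamfered, 14 g; one of eight alike
- nug1_c (a point): centre of a loose green six-sided plastic polishing nugget, 27 across, 22 high, chamfered, 14 g; one of eight alike
- nug2_c (a point): centre of a loose green six-sided plastic polishing nugget, 27 across, 22 high, chamfered, 14 g; one of eight alike
- nug3_c (a point): centre of a loose green six-sided plastic polishing nugget, 27 across, 22 high, chamfered, 14 g; one of eight alike
- nug4_c (a point): centre of a loose green six-sided plastic polishing nugget, 27 across, 22 high, chamfered, 14 g; one of eight alike
- nug5_c (a point): centre of a loose green six-sided plastic polishing nugget, 27 across, 22 high, chamfered, 14 g; one of eight alike
- nug6_c (a point): centre of a loose green six-sided plastic polishing nugget, 27 across, 22 high, chamfered, 14 g; one of eight alike
- nug7_c (a point): centre of a loose green six-sided plastic polishing nugget, 27 across, 22 high, chamfered, 14 g; one of eight alike
Not all that is in view belongs to the job. There is more than one size of the scoop; the one meant has the size given above.

How it is judged:
On the way, in this order (a step that is already met when the one before it is completed fails the run):
1. at least four nuggets are in the polisher's bowl ((distance between each of nug4_c, nug5_c, nug6_c, nug7_c and polisher_bowl below 0.09 m or ((distance between nug0_c and polisher_bowl below 0.09 m or distance between nug1_c and polisher_bowl below 0.09 m or distance between nug2_c and polisher_bowl below 0.09 m or distance between nug3_c and polisher_bowl below 0.09 m) and (distance between each of nug4_c, nug5_c, nug6_c and polisher_bowl below 0.09 m or distance between each of nug4_c, nug5_c, nug7_c and polisher_bowl below 0.09 m or distance between each of nug4_c, nug6_c, nug7_c and polisher_bowl below 0.09 m or distance between each of nug5_c, nug6_c, nug7_c and polisher_bowl below 0.09 m)) or ((distance between each of nug0_c, nug1_c and polisher_bowl below 0.09 m or distance between each of nug0_c, nug2_c and polisher_bowl below 0.09 m or distance between each of nug0_c, nug3_c and polisher_bowl below 0.09 m or distance between each of nug1_c, nug2_c and polisher_bowl below 0.09 m or distance between each of nug1_c, nug3_c and polisher_bowl below 0.09 m or distance between each of nug2_c, nug3_c and polisher_bowl below 0.09 m) and (distance between each of nug4_c, nug5_c and polisher_bowl below 0.09 m or distance between each of nug4_c, nug6_c and polisher_bowl below 0.09 m or distance between each of nug4_c, nug7_c and polisher_bowl below 0.09 m or distance between each of nug5_c, nug6_c and polisher_bowl below 0.09 m or distance between each of nug5_c, nug7_c and polisher_bowl below 0.09 m or distance between each of nug6_c, nug7_c and polisher_bowl below 0.09 m)) or ((distance between each of nug0_c, nug1_c, nug2_c and polisher_bowl below 0.09 m or distance between each of nug0_c, nug1_c, nug3_c and polisher_bowl below 0.09 m or distance between each of nug0_c, nug2_c, nug3_c and polisher_bowl below 0.09 m or distance between each of nug1_c, nug2_c, nug3_c and polisher_bowl below 0.09 m) and (distance between nug4_c and polisher_bowl below 0.09 m or distance between nug5_c and polisher_bowl below 0.09 m or distance between nug6_c and polisher_bowl below 0.09 m or distance between nug7_c and polisher_bowl below 0.09 m)) or distance between each of nug0_c, nug1_c, nug2_c, nug3_c and polisher_bowl below 0.09 m)), for 0.2 s.
2. the scoop stands upright on its mat, let go (horizontal distance between scoop and mat below 0.05 m and angle between scoop's own z axis and vertical below 0.1 rad and height (world z) of scoop below 0.012 m and contact force between the fingers and scoop below 0.2 N), for 0.2 s.
3. the knob has clicked over to ON (value of joint timer above 1.1 rad), for 0.2 s.
At the end, for the whole second after the job is handed in: At least four nuggets lie in the polisher's bowl (centre within 90 mm of the bowl's middle) and all others in the tray; the scoop stands at rest on its mat, let go, upright within 0.1 rad, its pan's centre within 50 mm of the mat's centre; the knob is at ON (over 1.1 rad) (all of step 2 and (distance between each of nug4_c, nug5_c, nug6_c, nug7_c and polisher_bowl below 0.09 m or ((distance between nug0_c and polisher_bowl below 0.09 m or distance between nug1_c and polisher_bowl below 0.09 m or distance between nug2_c and polisher_bowl below 0.09 m or distance between nug3_c and polisher_bowl below 0.09 m) and (distance between each of nug4_c, nug5_c, nug6_c and polisher_bowl below 0.09 m or distance between each of nug4_c, nug5_c, nug7_c and polisher_bowl below 0.09 m or distance between each of nug4_c, nug6_c, nug7_c and polisher_bowl below 0.09 m or distance between each of nug5_c, nug6_c, nug7_c and polisher_bowl below 0.09 m)) or ((distance between each of nug0_c, nug1_c and polisher_bowl below 0.09 m or distance between each of nug0_c, nug2_c and polisher_bowl below 0.09 m or distance between each of nug0_c, nug3_c and polisher_bowl below 0.09 m or distance between each of nug1_c, nug2_c and polisher_bowl below 0.09 m or distance between each of nug1_c, nug3_c and polisher_bowl below 0.09 m or distance between each of nug2_c, nug3_c and polisher_bowl below 0.09 m) and (distance between each of nug4_c, nug5_c and polisher_bowl below 0.09 m or distance between each of nug4_c, nug6_c and polisher_bowl below 0.09 m or distance between each of nug4_c, nug7_c and polisher_bowl below 0.09 m or distance between each of nug5_c, nug6_c and polisher_bowl below 0.09 m or distance between each of nug5_c, nug7_c and polisher_bowl below 0.09 m or distance between each of nug6_c, nug7_c and polisher_bowl below 0.09 m)) or ((distance between each of nug0_c, nug1_c, nug2_c and polisher_bowl below 0.09 m or distance between each of nug0_c, nug1_c, nug3_c and polisher_bowl below 0.09 m or distance between each of nug0_c, nug2_c, nug3_c and polisher_bowl below 0.09 m or distance between each of nug1_c, nug2_c, nug3_c and polisher_bowl below 0.09 m) and (distance between nug4_c and polisher_bowl below 0.09 m or distance between nug5_c and polisher_bowl below 0.09 m or distance between nug6_c and polisher_bowl below 0.09 m or distance between nug7_c and polisher_bowl below 0.09 m)) or distance between each of nug0_c, nug1_c, nug2_c, nug3_c and polisher_bowl below 0.09 m) and (distance between nug0_c and polisher_bowl below 0.09 m or (x of nug0_c in the frame of tray between -0.128 and 0.128 m and y of nug0_c in the frame of tray between -0.061 and 0.061 m and z of nug0_c in the frame of tray below 0.07 m)) and (distance between nug1_c and polisher_bowl below 0.09 m or (x of nug1_c in the frame of tray between -0.128 and 0.128 m and y of nug1_c in the frame of tray between -0.061 and 0.061 m and z of nug1_c in the frame of tray below 0.07 m)) and (distance between nug2_c and polisher_bowl below 0.09 m or (x of nug2_c in the frame of tray between -0.128 and 0.128 m and y of nug2_c in the frame of tray between -0.061 and 0.061 m and z of nug2_c in the frame of tray below 0.07 m)) and (distance between nug3_c and polisher_bowl below 0.09 m or (x of nug3_c in the frame of tray between -0.128 and 0.128 m and y of nug3_c in the frame of tray between -0.061 and 0.061 m and z of nug3_c in the frame of tray below 0.07 m)) and (distance between nug4_c and polisher_bowl below 0.09 m or (x of nug4_c in the frame of tray between -0.128 and 0.128 m and y of nug4_c in the frame of tray between -0.061 and 0.061 m and z of nug4_c in the frame of tray below 0.07 m)) and (distance between nug5_c and polisher_bowl below 0.09 m or (x of nug5_c in the frame of tray between -0.128 and 0.128 m and y of nug5_c in the frame of tray between -0.061 and 0.061 m and z of nug5_c in the frame of tray below 0.07 m)) and (distance between nug6_c and polisher_bowl below 0.09 m or (x of nug6_c in the frame of tray between -0.128 and 0.128 m and y of nug6_c in the frame of tray between -0.061 and 0.061 m and z of nug6_c in the frame of tray below 0.07 m)) and (distance between nug7_c and polisher_bowl below 0.09 m or (x of nug7_c in the frame of tray between -0.128 and 0.128 m and y of nug7_c in the frame of tray between -0.061 and 0.061 m and z of nug7_c in the frame of tray below 0.07 m)) and value of joint timer above 1.1 rad and linear speed of scoop below 0.02 m/s); the robot touches nothing.
It fails at once if the fingers touch a nugget (contact force between the fingers and nug0 above 0.5 N or contact force between the fingers and nug1 above 0.5 N or contact force between the fingers and nug2 above 0.5 N or contact force between the fingers and nug3 above 0.5 N or contact force between the fingers and nug4 above 0.5 N or contact force between the fingers and nug5 above 0.5 N or contact force between the fingers and nug6 above 0.5 N or contact force between the fingers and nug7 above 0.5 N).
It fails at once if the jug, bottle or tub is pushed over 30 mm or tipped (distance of any of jug, water, tub from where it was at the start of the episode above 0.03 m or angle between any of jug, water, tub's own z axis and vertical above 0.3 rad).
It also fails if it takes over 72 s, if anything falls off the work surface, if the arm or the gripper's body presses on something with over 40 N, if the wrist force passes 120 N, or if a joint passes its speed limit or range.

## Working session

There is one attempt and no reset: what is moved stays moved. The work goes in short steps, Python scripts to look and compute and a tool call to move; the robot and the scene stay as the last step left them, time stands still between calls to the robot, and variables do not carry over. Pictures are saved under pics/ and viewed, about 8 in all and at most 12, crops included, and the job is handed in when it is done.

Besides the shell and the picture viewer there is one more tool, called after ">>>" as name(argument=value, ...) on one line, values as JSON. move_arm: Moves the arm, as the interface text tells. Its arguments: {"type":"object","properties":{"series":{"type":"array"},"grip":{"type":"number"},"force":{"type":"number"}},"required":["series"]}

```bash
mkdir -p pics; ls; cat > h.py <<'E'
import numpy as np, cv2
from scipy.spatial.transform import Rotation as R
from cell import monitor, imaging, workorder, outline_of
def shot(n,save=None):
    s=monitor.observe(); im=imaging.get_image(n)
    if n=='wrist':
        T=np.eye(4);T[:3,:3]=R.from_rotvec(s['ee_rot']).as_matrix();T[:3,3]=s['position'];C=T@np.array(im['mount'])
    else:
        W=np.eye(4);W[:3,:3]=R.from_rotvec(np.ravel(im['rvec'])).as_matrix();W[:3,3]=np.ravel(im['tvec']);C=np.linalg.inv(W)
    im['C']=C
    if save: cv2.imwrite('pics/'+save,im['color'][:,:,::-1])
    return im
def ray(im,u,v,z):
    d=im['C'][:3,:3]@np.array([(u-im['cx'])/im['fx'],(v-im['cy'])/im['fy'],1]);o=im['C'][:3,3]
    return o+d*(z-o[2])/d[2]
def proj(im,p):
    W=np.linalg.inv(im['C']);q=W[:3,:3]@np.array(p)+W[:3,3]
    return np.array([im['fx']*q[0]/q[2]+im['cx'],im['fy']*q[1]/q[2]+im['cy']])
E
python3 - <<'E'
from h import *
s=monitor.observe();print(s)
ims={}
for c in ['top','side']:
    im=shot(c,c+'0.png');print(c,im['C'].round(3).tolist(),im['fx'],im['cx'],im['cy'])
    for t in ['tray','polisher','timer','mat','scoop','jug','water','tub','nug0_c']:
        print(c,t,[(r['rect'],round(r['p'],2)) for r in outline_of(c,t)][:9])
a=cv2.imread('pics/top0.png');b=cv2.imread('pics/side0.png')
E
```

```text
pics
{'clock': 0.0, 'joints': array([-1.25559802,  0.43521946,  0.02499034,  1.5741042 , -0.011549  ,
        1.13397707, -0.07510226]), 'dq': array([ 0.00060623,  0.00106177, -0.00233455, -0.0030272 , -0.00144091,
       -0.00077407, -0.00015649]), 'joint_efforts': array([-9.93490175e-04, -6.67865753e+01,  9.84255932e-01, -3.14463723e+01,
       -6.07044459e-02,  4.28433577e-02,  1.52923294e-04]), 'position': array([0.25346115, 0.570731  , 0.21814463]), 'ee_rot': array([-6.51587773e-01, -3.07314330e+00,  2.44903339e-03]), 'force': array([ 0.09078505,  0.87954619, -0.13220513]), 'ft_torque': array([0.00795884, 0.00784793, 0.00334787]), 'width': 0.9999010309161459}
top [[0.001, -0.983, 0.182, 0.273], [-1.0, -0.002, -0.005, 0.005], [0.005, -0.182, -0.983, 1.443], [0.0, 0.0, 0.0, 1.0]] 490.26213996912435 260.80848745118004 191.36968770022767
top tray [([141.3, 125.0, 58.3, 93.1], 0.93)]
top polisher [([325.0, 139.0, 67.4, 103.8], 0.61), ([241.6, 176.9, 35.9, 40.4], 0.27)]
top timer [([342.5, 220.8, 15.9, 20.8], 0.58)]
top mat [([232.2, 165.6, 54.5, 54.3], 0.88)]
top scoop [([252.5, 237.
[... 402 characters left out ...]
.622, -0.621], [-0.012, -0.671, -0.742, 0.84], [0.0, 0.0, 0.0, 1.0]] 370.50136205680576 252.43232238140055 192.29556816421655
side tray []
side polisher [([241.6, 225.8, 127.3, 100.9], 0.89), ([237.9, 273.9, 32.5, 24.1], 0.26)]
side timer [([241.9, 271.7, 28.8, 26.1], 0.68)]
side mat [([234.5, 192.0, 54.7, 44.9], 0.76)]
side scoop [([183.1, 211.3, 31.4, 42.3], 0.95), ([166.2, 175.6, 28.4, 36.7], 0.76), ([231.2, 186.3, 54.4, 40.8], 0.73)]
side jug [([312.7, 160.6, 24.7, 40.9], 0.87)]
side water [([191.7, 82.4, 18.1, 52.3], 0.82), ([240.8, 136.1, 8.3, 6.6], 0.62)]
side tub [([284.3, 350.4, 41.8, 33.6], 0.92), ([231.7, 186.8, 54.5, 39.4], 0.39)]
side nug0_c [([240.6, 226.8, 127.2, 99.6], 0.48)]
```

View pics/top0.png

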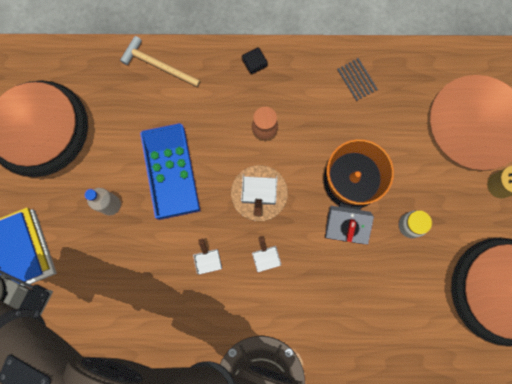

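View pics/side0.png

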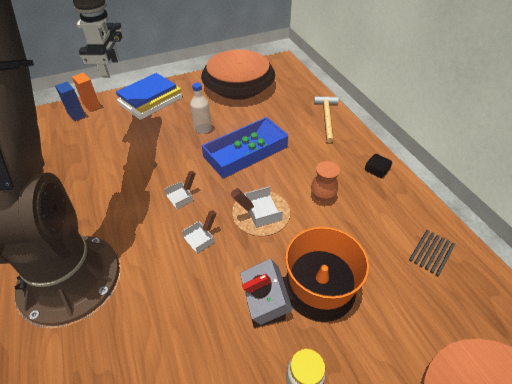

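The top view shows the mat scoop at (260,190) and two smaller look-alikes at (207,262) and (266,260). The tray is at (170,171), with its nuggets towards the far end. The bowl is at (360,172) and the knob at (350,228). By its description the scoop I want is the large one on the mat. I'll measure coarsely now and refine from close by.

```bash
cat > m1.py <<'E'
from h import *
from scipy.optimize import minimize
def hullfit(im,mask,pts,x0,step):
    # pts(n,3) local model, fit x,y,yaw maximizing IoU of hull silhouette
    S=4
    m=cv2.resize(mask.astype(np.uint8),None,fx=S,fy=S,interpolation=cv2.INTER_LINEAR)
    def f(x):
        Rm=R.from_euler('z',x[2]).as_matrix();q=np.array([proj(im,Rm@p+[x[0],x[1],0]) for p in pts])
        h=cv2.convexHull(((q+.5)*S).astype(np.float32)).astype(np.int32)
        k=np.zeros_like(m);cv2.fillPoly(k,[h],1)
        return -(k&m).sum()/(k|m).sum()
    b=minimize(f,x0,method='Nelder-Mead',options=dict(initial_simplex=np.array([x0]+[np.add(x0,np.eye(3)[i]*step[i]) for i in range(3)]),xatol=1e-4,fatol=1e-5))
    return b.x,b.fun
def box(x0,x1,y,z0,z1): return np.array([[a,b,c] for a in(x0,x1) for b in(-y,y) for c in(z0,z1)])
E
python3 - <<'E'
from m1 import *
im=shot('top');hsv=cv2.cvtColor(im['color'],cv2.COLOR_RGB2HSV);H,S,V=[hsv[...,i] for i in range(3)]
Y,X=np.mgrid[:384,:512]
def roi(a,b,c,d): return (X>=a)&(X<=b)&(Y>=c)&(Y<=d)
m=roi(135,205,118,225)&(((H>100)&(H<130)&(S>150))|((H>40)&(H<90)&(S>100)))
x0=ray(im,170,171,0.03);print('tray0',x0)
print('tray',hullfit(im,m,box(-.13,.13,.063,0,.05),[x0[0],x0[1],0.1],[.02,.02,.1]))
g=roi(135,205,118,225)&((H>40)&(H<90)&(S>100))
n,l,st,ce=cv2.connectedComponentsWithStats(g.astype(np.uint8))
for i in range(1,n):
    if st[i,4]>8: print('nug',ray(im,*ce[i],.02)[:2].round(3),st[i,4])
m=roi(235,285,170,202)&(S<60)&(V>120)
x0=ray(im,260,190,0.02);print('scoop0',x0,m.sum())
print('scoop',hullfit(im,m,box(-.04,.04,.05,.004,.044),[x0[0],x0[1],0.],[.02,.02,.1]))
for a in [(190,225,245,276),(252,282,244,274)]:
    mm=roi(*a)&(S<60)&(V>150);r=cv2.minAreaRect(np.array([ray(im,u,v,.02)[:2]*1000 for v,u in zip(*np.nonzero(mm))],np.float32));print('small',r)
mm=roi(235,285,170,202)&(S<60)&(V>150);print('mid',cv2.minAreaRect(np.array([ray(im,u,v,.03)[:2]*1000 for v,u in zip(*np.nonzero(mm))],np.float32)))
m=roi(228,292,160,225)&(outline_of('top','mat')[0]['mask']);c=cv2.convexHull(np.argwhere(m)[:,::-1].astype(np.int32));
P=np.array([ray(im,*p[0],.004)[:2]*1000 for p in c],np.float32);print('mat',cv2.minEnclosingCircle(P))
o=roi(320,398,135,212)&(H<20)&(S>180)&(V>100)
c=cv2.convexHull(np.argwhere(o)[:,::-1].astype(np.int32));P=np.array([ray(im,*p[0],.13)[:2]*1000 for p in c],np.float32);print('bowl',cv2.minEnclosingCircle(P))
r=roi(335,365,212,250)&((H<6)|(H>174))&(S>180);pp=np.argwhere(r)[:,::-1];print('knob',ray(im,*pp.mean(0),.10),cv2.minAreaRect(np.array([ray(im,*p,.1)[:2]*1000 for p in pp],np.float32)))
for t in ['jug','water','tub']:
    o=outline_of('top',t);print(t,[(ray(im,q['rect'][0]+q['rect'][2]/2,q['rect'][1]+q['rect'][3]/2,.08).round(3),round(q['p'],2)) for q in o])
big=cv2.resize(im['color'][110:280,130:440],None,fx=2.58,fy=2.58,interpolation=cv2.INTER_CUBIC);cv2.imwrite('pics/c1.png',big[:,:,::-1])
E
```

```text
tray0 [0.5951864  0.26603585 0.03      ]
tray (array([ 0.7151864 ,  0.54603585, -1.7       ]), np.float64(0.0))
nug [0.661 0.243] 43
nug [0.655 0.277] 48
nug [0.647 0.317] 45
nug [0.623 0.236] 42
nug [0.619 0.271] 44
nug [0.61  0.309] 44
nug [0.588 0.227] 41
nug [0.577 0.298] 45
scoop0 [5.40634256e-01 3.05132011e-04 2.00000000e-02] 857
scoop (array([ 0.67248611,  0.05215698, -0.4962963 ]), np.float64(0.0))
small ((330.87689208984375, 152.16319274902344), (58.66659164428711, 71.29006958007812), 13.333928108215332)
small ((339.66302490234375, -17.834075927734375), (58.480133056640625, 71.79438018798828), 16.58361053466797)
mid ((541.6005249023438, 4.152000427246094), (102.394775390625, 75.58128356933594), 88.25277709960938)
mat ((536.5088500976562, 2.828502655029297), 86.77812957763672)
bowl ((572.8482055664062, -272.4380798339844), 93.11849975585938)
knob [ 0.40916423 -0.24719434  0.1       ] ((412.8855285644531, -248.83642578125), (16.551952362060547, 59.93209457397461), 75.35751342773438)
jug [(array([ 0.727, -0.009,  0.08 ]), 0.88)]
water [(array([0.494, 0.432, 0.08 ]), 0.89), (array([ 0.44 , -0.434,  0.08 ]), 0.37)]
tub [(array([ 0.433, -0.432,  0.08 ]), 0.65)]m1.py:11: RuntimeWarning: overflow encountered in scalar negative
  return -(k&m).sum()/(k|m).sum()
```

View pics/c1.png

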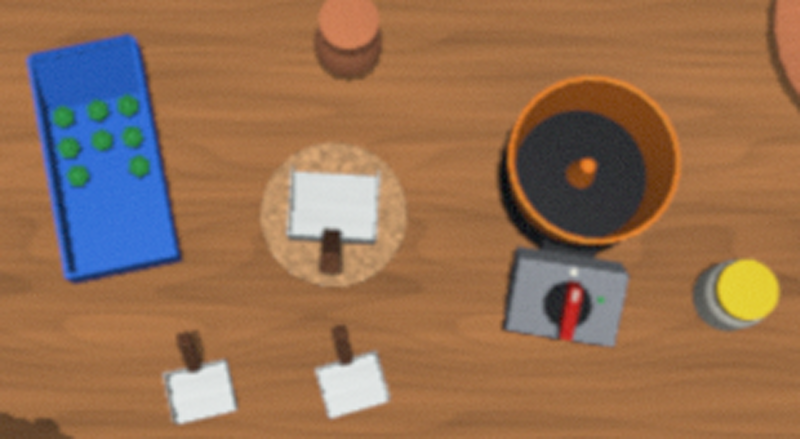

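The crop confirms the mat scoop: its pan measures about 102x76 mm, against about 71x58 mm for the two look-alikes. The bowl, the console, and the knob with its white and green dots are all clear. I'll fix the silhouette-fit bug next.

```bash
sed -i 's/return -(k&m).sum()\/(k|m).sum()/return -float((k\&m).sum())\/float((k|m).sum())/' m1.py
python3 - <<'E'
from m1 import *
im=shot('top');hsv=cv2.cvtColor(im['color'],cv2.COLOR_RGB2HSV);H,S,V=[hsv[...,i] for i in range(3)]
Y,X=np.mgrid[:384,:512]
def roi(a,b,c,d): return (X>=a)&(X<=b)&(Y>=c)&(Y<=d)
def close(m): return cv2.morphologyEx(m.astype(np.uint8),cv2.MORPH_CLOSE,np.ones((5,5)))
m=close(roi(135,205,118,225)&(((H>95)&(H<135)&(S>120))|((H>40)&(H<90)&(S>100))))
print('tray',hullfit(im,m,box(-.13,.13,.063,0,.05),[.6,.266,0.15],[.02,.02,.1]))
m=roi(235,285,170,202)&(S<60)&(V>60)
m=close(m);print('scoop',hullfit(im,m,box(-.04,.04,.05,.004,.044),[.54,0,0.],[.02,.02,.1]))
# console: front/back at face: slope 25deg; lower x=-189; box x -189..-111?
g=roi(320,380,200,250)&(S<70)&(V>60)
r=cv2.minAreaRect(np.array([ray(im,u,v,.08)[:2]*1000 for v,u in zip(*np.nonzero(g))],np.float32));print('console',r)
print('hand', [ray(im,130+u/2.58,110+v/2.58,z).round(3) for u,v,z in [(331,238,.11),(332,270,.11)]])
print('dots', [ray(im,130+u/2.58,110+v/2.58,.08).round(3) for u,v in [(573,272),(600,299)]])
print('tray handle', R.from_rotvec(monitor.observe()['ee_rot']).as_matrix().round(2))
print('mount',np.array(shot('wrist')['mount']).round(3))
E
```

```text
tray (array([0.5971397 , 0.26795216, 0.22133145]), np.float64(-0.9622653171598547))
scoop (array([ 0.5417463 ,  0.0033016 , -0.03582362]), np.float64(-0.8453362653472604))
console ((446.15777587890625, -251.316162109375), (127.22279357910156, 122.74358367919922), 81.1081314086914)
hand [array([0.489, 0.005, 0.11 ]), array([0.455, 0.004, 0.11 ])]
dots [array([ 0.457, -0.258,  0.08 ]), array([ 0.428, -0.286,  0.08 ])]
tray handle [[-0.91  0.41  0.  ]
 [ 0.41  0.91  0.  ]
 [-0.    0.   -1.  ]]
mount [[ 0.001 -0.955 -0.298  0.082]
 [ 1.     0.001 -0.    -0.   ]
 [ 0.001 -0.298  0.955 -0.168]
 [ 0.     0.     0.     1.   ]]
```

Plan:
- Grip the handle with the tool leaning back about 30 degrees, jaws along the scoop's y.
- Scoop along the tray's +x and tip outwards into the bowl.
- Return the scoop to the mat, then turn the knob.

First I'll move to a viewpoint that covers both tray and scoop.

>>> move_arm(series=[[0,0,5,0,0,0],[0,0,5,0,0,0],[1,-2,4,0,0,6],[2,-4,0,0,0,6],[2,-4.5,0,0,0,6],[2,-4.5,0,0,0,6],[2,-4.5,0,0,0,0],[2,-4.5,0,0,0,0]], grip=1, force=60)

```text
clock: 2.15
position: [0.3642, 0.3292, 0.3591]
ee_rot: [-0.002, 3.141, 0.001]
force: [0.6, 0.2, 0.6]
width: 0.998
```

>>> move_arm(series=[[2,-4.5,0,0,0,0],[2,-4.5,0,0,0,0],[2,-4.5,0,0,0,0],[2,-4.5,0,0,0,0],[0,0,0,0,0,0],[0,0,0,0,0,0]])

```text
clock: 2.75
position: [0.4439, 0.1504, 0.3591]
ee_rot: [0.003, 3.141, 0.001]
force: [-0.5, 1.7, 0.6]
width: 1.003
```

```bash
python3 - <<'E'
from h import *
s=monitor.observe();print(s['clock'],s['position'],s['joints'].round(3));print(R.from_rotvec(s['ee_rot']).as_matrix().round(3))
im=shot('wrist','w1.png');print(im['fx'],im['cx'],im['cy'])
E
```

```text
2.75 [0.44386898 0.15037875 0.35914954] [-0.659  0.074  0.239  1.714 -0.018  1.356  1.152]
[[-1.     0.002  0.   ]
 [ 0.002  1.     0.001]
 [-0.     0.001 -1.   ]]
344.8396961053628 255.98161028279642 192.53414223890698
```

View pics/w1.png

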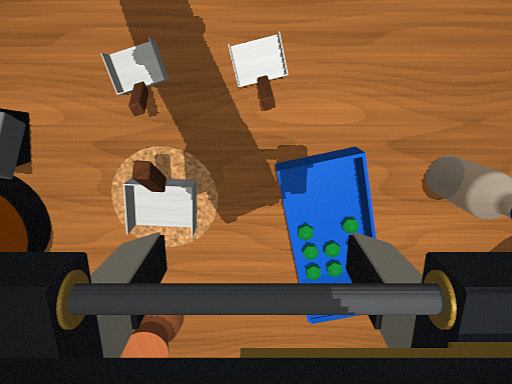

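The wrist view shows the scoop pan at about (160,205) with its handle at (149,176), and the mat at (163,197). The near end of the tray has rim corners at (277,163) and (366,149), and the nuggets are at rows 225–272. Next I'll fit the scoop and tray in this view.

```bash
python3 - <<'E'
from h import *
from scipy.optimize import minimize
im=shot('wrist');hsv=cv2.cvtColor(im['color'],cv2.COLOR_RGB2HSV);H,S,V=[hsv[...,i].astype(int) for i in range(3)]
Y,X=np.mgrid[:384,:512]
def roi(a,b,c,d): return (X>=a)&(X<=b)&(Y>=c)&(Y<=d)
def fit(mask,valid,pts,x0,step):
    m=cv2.morphologyEx(mask.astype(np.uint8),cv2.MORPH_CLOSE,np.ones((7,7)));m=cv2.resize(m,None,fx=4,fy=4);v=cv2.resize(valid.astype(np.uint8),None,fx=4,fy=4)
    def f(x):
        Rm=R.from_euler('z',x[2]).as_matrix();q=np.array([proj(im,Rm@p+[x[0],x[1],0]) for p in pts])
        k=np.zeros_like(m);cv2.fillPoly(k,[cv2.convexHull(((q+.5)*4).astype(np.float32)).astype(np.int32)],1)
        return -float((k&m&v).sum())/float(((k|m)&v).sum())
    b=minimize(f,x0,method='Nelder-Mead',options=dict(initial_simplex=np.array([x0]+[np.add(x0,np.eye(3)[i]*step[i]) for i in range(3)]),xatol=1e-4,fatol=1e-5))
    return b.x.round(4),round(b.fun,3)
def box(x0,x1,y,z0,z1): return np.array([[a,b,c] for a in(x0,x1) for b in(-y,y) for c in(z0,z1)])
v=roi(240,400,120,228)
blue=v&(H>100)&(H<130)&(S>120)|v&(H>40)&(H<90)&(S>100)
print('tray',fit(blue,v,box(-.13,.13,.063,0,.05),[.597,.268,.22],[.01,.01,.05]))
v=roi(100,150,176,245)|roi(150,215,176,232)
v=roi(100,215,170,245)
grey=v&(S<70)&(V>60)
hand=np.array([[-.04,y,.034+d] for y in(-.011,.011) for d in (0,)])
print('scoop',fit(grey,v&~roi(134,166,160,192),box(-.04,.04,.05,.004,.044),[.541,.003,-.03],[.01,.01,.05]),grey.sum())
mm=roi(100,225,140,250)&outline_of('wrist','mat')[0]['mask'].astype(bool);c=cv2.convexHull(np.argwhere(mm)[:,::-1].astype(np.int32));print('mat',cv2.minEnclosingCircle(np.array([ray(im,*p[0],.004)[:2]*1000 for p in c],np.float32)))
# handle top face
dark=roi(130,168,155,195)&(S>100)&(V<110)&(H<20);n,l,st,ce=cv2.connectedComponentsWithStats(dark.astype(np.uint8));i=1+st[1:,4].argmax();print('handle',st[i],ray(im,*ce[i],.10))
# refine nuggets
g=((H>40)&(H<90)&(S>100));n,l,st,ce=cv2.connectedComponentsWithStats(g.astype(np.uint8))
for i in range(1,n):
    if st[i,4]>60: print('nug',ray(im,*ce[i],.02)[:2].round(3),st[i,4])
E
```

```text
tray (array([0.5931, 0.2686, 0.2187]), np.float64(-0.989))
scoop (array([ 0.5327,  0.0045, -0.0638]), np.float64(-0.778)) 3419
mat ((534.7518920898438, 3.14371657371521), 86.18203735351562)
handle [131 161  35  31 729] [0.47299223 0.01313943 0.1       ]
nug [0.575 0.299] 199
nug [0.587 0.229] 196
nug [0.617 0.273] 192
nug [0.621 0.238] 187
nug [0.652 0.279] 185
nug [0.658 0.244] 183
```

```bash
python3 - <<'E'
from h import *
im=shot('wrist');c=cv2.resize(im['color'][135:255,95:225],None,fx=4.6,fy=4.6,interpolation=cv2.INTER_CUBIC)
for i,x in enumerate(np.array([[.541,.003,-.036],[.5327,.0045,-.064]])):
    Rm=R.from_euler('z',x[2]).as_matrix()
    for pts in ([[-.04,-.05,.044],[-.04,.05,.044],[.04,.05,.044],[.04,-.05,.044]],[[.04,-.05,.004],[.04,.05,.004]],[[-.08,0,.114],[-.04,0,.038]]):
        q=[((proj(im,Rm@np.array(p)+[x[0],x[1],0])-[95,135]+.5)*4.6).astype(int) for p in pts]
        cv2.polylines(c,[np.array(q)],False,[(255,0,0),(0,0,255)][i],1)
cv2.imwrite('pics/c2.png',c[:,:,::-1])
E
```

```text
(no output)
```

View pics/c2.png

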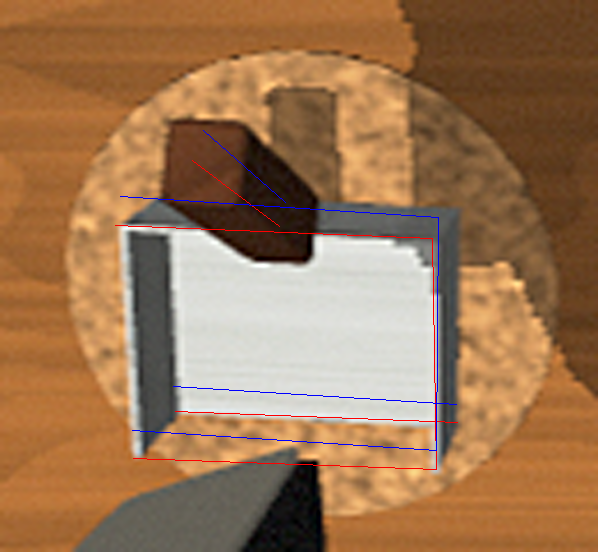

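The red overlay (x 0.541, y 0.003, yaw -0.036) matches the pan, so the grip point is about (0.473, 0.006, 0.091).

>>> move_arm(series=[[-0.4,-1.8,-2,0,-7.5,0],[-0.4,-1.8,-2,0,-7.5,0],[-0.4,-1.8,-2,0,-7.5,0],[-0.4,-1.8,-2,0,-7.5,0],[-0.4,-1.8,-2,0,0,-1.8],[-0.4,-1.8,-2,0,0,0],[-0.4,-1.8,-2,0,0,0],[-0.4,-1.8,-2,0,0,0]])

```text
clock: 3.75
position: [0.4113, 0.0079, 0.1986]
ee_rot: [0.036, 2.617, -0.009]
force: [0.5, 0.2, 0.0]
width: 1.0
```

>>> move_arm(series=[[0,0,0,0,0,0],[0,0,0,0,0,0]])

```text
clock: 3.95
position: [0.4118, 0.008, 0.1993]
ee_rot: [0.039, 2.618, -0.011]
force: [0.5, 0.4, -0.2]
width: 1.0
```

```bash
python3 - <<'E'
from h import *
s=monitor.observe();print(s['clock'],s['position'],s['joints'].round(3));print(R.from_rotvec(s['ee_rot']).as_matrix().round(3))
im=shot('wrist')
c=im['color'].copy()
x=[.541,.004,-.033];Rm=R.from_euler('z',x[2]).as_matrix()
for pts in ([[-.04,-.05,.044],[-.04,.05,.044],[.04,.05,.044],[.04,-.05,.044]],[[.04,-.05,.004],[.04,.05,.004]],[[-.08,0,.114],[-.04,0,.038]]):
    q=[(proj(im,Rm@np.array(p)+[x[0],x[1],0])).astype(int) for p in pts];cv2.polylines(c,[np.array(q)],False,(255,0,0),1)
cv2.imwrite('pics/w2.png',c[:,:,::-1])
E
```

```text
3.95 [0.41182544 0.00801635 0.19928089] [-0.523 -0.191  0.185  2.512  0.602  0.383  0.696]
[[-0.866  0.03   0.5  ]
 [ 0.026  1.    -0.015]
 [-0.5   -0.    -0.866]]
```

View pics/w2.png

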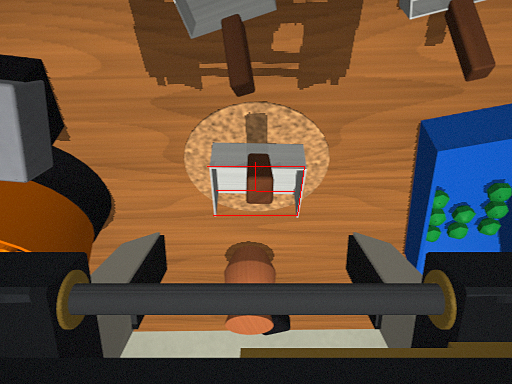

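Overlay and handle agree to 1–2 mm: handle at (258,178), red line at (255,178). Approaching along the tool axis and closing.

>>> move_arm(series=[[1.5,0,-2.7,0,0,0],[1.5,0,-2.7,0,0,0],[1.5,-0.1,-2.7,0,0,0],[1.0,0,-1.8,0,0,0],[0.6,0,-0.9,0,0,0],[0,0,0,0,0,0]])

```text
clock: 4.6
position: [0.4606, 0.0019, 0.1325]
ee_rot: [0.043, 2.597, -0.035]
force: [0.2, -0.1, 0.4]
width: 1.0
```

>>> move_arm(series=[[0,0,0,0,0,0],[0,0,0,0,0,0],[0,0,0,0,0,0],[0,0,0,0,0,0],[0,0,0,0,0,0],[0,0,0,0,0,0]], grip=0, force=60)

```text
clock: 5.2
position: [0.4586, 0.0004, 0.1322]
ee_rot: [0.048, 2.599, -0.035]
force: [-0.1, 0.2, -0.8]
width: 0.527
```

>>> move_arm(series=[[0,0,0,0,0,0]], grip=1)

```text
clock: 5.3
position: [0.4586, 0.0004, 0.1321]
ee_rot: [0.048, 2.599, -0.035]
force: [-0.2, 0.6, -0.5]
width: 0.573
```

```bash
python3 - <<'E'
from h import *
s=monitor.observe();print(s['clock'],s['position'],s['joints'].round(3),s['width']);print(R.from_rotvec(s['ee_rot']).as_matrix().round(3))
E
```

```text
5.3 [4.58625592e-01 3.96178573e-04 1.32129401e-01] [-0.385  0.079  0.142  2.55   1.613  0.149 -0.286] 0.5731875640008354
[[-0.856  0.041  0.515]
 [ 0.027  0.999 -0.035]
 [-0.516 -0.016 -0.856]]
```

The arm stopped at its joint limits (q4 2.55, q6 0.15), because that much lean is infeasible so close in. I'll fit a kinematic model to the logged poses so I can plan within the ranges.

```bash
cat > kin.py <<'E'
import numpy as np, itertools
from scipy.spatial.transform import Rotation as R
from scipy.optimize import least_squares
data=[([-1.25559802,0.43521946,0.02499034,1.5741042,-0.011549,1.13397707,-0.07510226],[.25346,.57073,.21814],R.from_rotvec([-.65158,-3.07314,.00245]).as_matrix()),
([-.659,.074,.239,1.714,-.018,1.356,1.152],[.44387,.15038,.35915],R.from_rotvec([.003,3.141,.001]).as_matrix()),
([-.523,-.191,.185,2.512,.602,.383,.696],[.41182,.00801,.19928],np.array([[-.866,.03,.5],[.026,1,-.015],[-.5,0,-.866]])),
([-.385,.079,.142,2.55,1.613,.149,-.286],[.45863,.0004,.13213],np.array([[-.856,.041,.515],[.027,.999,-.035],[-.516,-.016,-.856]]))]
def rz(a): return R.from_euler('z',a).as_matrix()
def ry(a): return R.from_euler('y',a).as_matrix()
def fk(q,p,s):
    y0,h,L1,L2,L3,ty,a1,a2,a3=p
    M=rz(y0+s[0]*q[0]);t=np.array([0,0,h])
    M=M@ry(q[1])@rz(s[1]*q[2]);t=t+M@[a1,0,L1]
    M=M@ry(q[3])@rz(s[2]*q[4]);t=t+M@[a2,0,L2]
    M=M@ry(q[5])@rz(s[3]*q[6]+ty);t=t+M@rz(-ty-s[3]*q[6])@[a3,0,L3]
    return t,M
def fit():
    best=None
    for s in itertools.product([1,-1],repeat=4):
        for y0,ty in itertools.product([0,1,2,3,4,5],[0,1.5,3,4.5]):
            f=lambda p:np.concatenate([np.r_[fk(q,p,s)[0]-x,.3*(fk(q,p,s)[1]-M).ravel()] for q,x,M in data])
            r=least_squares(f,[y0,.35,.4,.4,.25,ty,0,0,0],max_nfev=60)
            if best is None or r.cost<best[0]: best=(r.cost,s,r.x,np.abs(r.fun).max())
    return best
LO=np.array([-2.62,-.44,-1.27,.08,-1.32,.12,-2.74]);HI=np.array([2.62,2.09,1.32,2.57,4.46,2,2.74])
def ik(x,M,p,s,q0,m=.04):
    f=lambda q:np.r_[10*(fk(q,p,s)[0]-x),3*(fk(q,p,s)[1]-M).ravel(),.003*(q-q0)]
    r=least_squares(f,np.clip(q0,LO+m+.001,HI-m-.001),bounds=(LO+m,HI-m))
    t,N=fk(r.x,p,s);return r.x,np.linalg.norm(t-x),R.from_matrix(N.T@M).magnitude()
if __name__=='__main__':
    b=fit();print(b);import json;json.dump([list(b[1]),list(b[2])],open('kin.json','w'))
E
time python3 kin.py
```

```text
(np.float64(0.00046792448339811476), (-1, -1, -1, -1), array([ 6.19857254e+00,  3.37897645e-01,  5.49898287e-01,  4.52696213e-01,
        4.17059254e-01,  1.49226131e+00, -1.66923198e-02,  1.62649362e-02,
       -6.05123030e-03]), np.float64(0.012968872553828127))
real	3m31.522s
user	3m23.594s
sys	0m0.248s
```

```bash
cat > plan.py <<'E'
from kin import *; import json
s,p=json.load(open('kin.json'));p=np.array(p)
base=np.array([[-1,0,0],[0,1,0],[0,0,-1.]])
def pose(yaw,pitch,alpha):  # pitch>0: lip down; alpha lean back of tool relative to scoop
    return rz(yaw)@ry(pitch)@ry(-alpha)@base
def grip(c,yaw,pitch): return np.array(c)+rz(yaw)@ry(pitch)@[-.068,0,.087]
def lipat(l,yaw,pitch): return np.array(l)-rz(yaw)@ry(pitch)@[.04,0,0] # pan centre
D=np.pi/180
def tray(xl,z,yl=0): return np.array([.594,.2686,0])+rz(.219)@[xl,yl,z]
B=np.array([.573,-.272,0])
tests={'grasp':(np.array([.541,.004,.004]),-.033,0)}
tests['up']=(np.array([.541,.004,.15]),-.033,0)
tests['in']=(tray(-.08,.006),.219,0)
tests['end']=(tray(.037,.006),.219,0)
tests['tilt']=(lipat(tray(.085,.03),.219,-28*D),.219,-28*D)
tests['carry']=(tray(0,.2),.219,-20*D)
for yb in (-45,-25,-10,20):
  d=rz(yb*D)@[1,0,0]
  for pt in (40,55,70): tests['pour%d_%d'%(yb,pt)]=(lipat(B-.02*d+[0,0,.15],yb*D,pt*D),yb*D,pt*D)
if __name__=='__main__':
  q0s=[np.array([-.659,.074,.239,1.714,-.018,1.356,1.152]),np.array([-.4,.1,.1,2.2,1.6,.5,-.3]),np.array([0,.3,0,1.8,0,1.,1.5])]
  for a in (-15,0,10,20):
    for k,(c,y,pt) in tests.items():
        r=min((ik(grip(c,y,pt),pose(y,pt,a*D),p,s,q0) for q0 in q0s),key=lambda r:r[1]+r[2]*.3)
        print(a,k,'%.3f %.2f'%r[1:],r[0].round(2).tolist() if r[1]>.01 or r[2]>.05 or k in('grasp','tilt') else '')
E
python3 plan.py
```

```text
-15 grasp 0.000 0.00 [-0.07, 0.53, -0.02, 1.82, 0.0, 1.06, 1.45]
-15 up 0.000 0.00 
-15 in 0.000 0.00 
-15 end 0.000 0.00 
-15 tilt 0.000 0.00 [-0.67, 0.49, 0.13, 2.0, -0.01, 0.43, 1.24]
-15 carry 0.000 0.00 
-15 pour-45_40 0.063 0.16 [0.73, 0.92, -0.56, 1.08, -0.0, 1.96, 0.96]
-15 pour-45_55 0.122 0.31 [0.86, 1.06, -0.78, 1.09, 0.0, 1.96, 0.78]
-15 pour-45_70 0.169 0.43 [1.01, 1.33, -1.14, 1.09, -0.0, 1.96, 0.4]
-15 pour-25_40 0.079 0.20 [0.35, 0.84, 0.01, 1.1, -0.0, 1.96, 1.5]
-15 pour-25_55 0.148 0.37 [0.35, 0.91, 0.02, 1.13, -0.0, 1.96, 1.51]
-15 pour-25_70 0.213 0.53 [0.33, 0.98, 0.05, 1.15, 0.0, 1.96, 1.53]
-15 pour-10_40 0.069 0.17 [0.05, 0.89, 0.46, 1.09, -0.0, 1.96, 1.92]
-15 pour-10_55 0.131 0.33 [-0.07, 1.02, 0.66, 1.1, -0.0, 1.96, 2.08]
-15 pour-10_70 0.183 0.46 [-0.25, 1.28, 1.05, 1.11, 0.0, 1.96, 2.48]
-15 pour20_40 0.007 0.02 
-15 pour20_55 0.047 0.12 [-0.35, 1.26, 1.14, 0.97, -0.0, 1.96, 2.66]
-15 pour20_70 0.080 0.21 [-0.4, 1.4, 1.16, 0.97, 0.12, 1.96, 2.7]
0 grasp 0.000 0.00 [-0.08, 0.36, -0.02, 2.06, 0.01, 0.72, 1.43]
0 up 0.000 0.00 
0 in 0.000 0.00 
0 end 0.000 0
[... 1707 characters left out ...]

20 up 0.000 0.00 
20 in 0.000 0.00 
20 end 0.000 0.00 
20 tilt 0.003 0.01 [-0.07, 0.84, -0.92, 2.53, 2.33, 1.22, -1.04]
20 carry 0.000 0.00 
20 pour-45_40 0.000 0.00 
20 pour-45_55 0.008 0.02 
20 pour-45_70 0.068 0.18 [0.67, 0.93, -0.43, 0.94, -0.0, 1.96, 1.04]
20 pour-25_40 0.000 0.00 
20 pour-25_55 0.017 0.04 [0.35, 0.81, 0.01, 0.94, -0.0, 1.96, 1.5]
20 pour-25_70 0.081 0.21 [0.35, 0.89, 0.01, 0.95, -0.0, 1.96, 1.5]
20 pour-10_40 0.000 0.00 
20 pour-10_55 0.011 0.03 [0.18, 0.83, 0.24, 0.93, 0.0, 1.96, 1.81]
20 pour-10_70 0.073 0.19 [0.11, 0.92, 0.34, 0.94, -0.0, 1.96, 1.85]
20 pour20_40 0.000 0.00 
20 pour20_55 0.000 0.00 
20 pour20_70 0.022 0.06 [-0.21, 1.04, 0.78, 0.88, 0.0, 1.96, 2.41]
```

```bash
python3 - <<'E'
from plan import *
q0s=[np.array([-.1,.4,0,1.5,0,1.3,.4]),np.array([0,.3,.5,1.8,1.4,1.,-1]),np.array([.3,.3,-.5,1.8,-1,1.,1.])]
for a in (0,10):
  for yb in (-70,-90,-110,-130,-150):
    d=rz(yb*D)@[1,0,0]
    for pt in (-20,0,30,60,80):
      c=lipat(B-.02*d+[0,0,.16],yb*D,pt*D)
      if pt<=0: c=B-.05*d+[0,0,.2]
      r=min((ik(grip(c,yb*D,pt*D),pose(yb*D,pt*D,a*D),p,s,q0) for q0 in q0s),key=lambda r:r[1]+r[2]*.3)
      print(a,yb,pt,'%.3f %.2f'%r[1:],r[0].round(2).tolist())
E
```

```text
0 -70 -20 0.000 0.00 [-0.16, 0.18, 0.08, 1.9, 0.38, 0.98, 0.07]
0 -70 0 0.000 0.00 [0.12, 0.27, 0.11, 1.65, -0.03, 1.23, 0.6]
0 -70 30 0.000 0.00 [0.51, 0.62, -0.02, 1.24, -0.3, 1.71, 0.87]
0 -70 60 0.039 0.10 [1.01, 1.12, -0.98, 0.94, -0.0, 1.96, 0.45]
0 -70 80 0.086 0.23 [1.12, 1.39, -1.23, 0.94, -0.02, 1.96, 0.25]
0 -90 -20 0.000 0.00 [-0.26, 0.34, 0.19, 1.68, 0.32, 1.14, -0.21]
0 -90 0 0.000 0.00 [0.06, 0.33, 0.16, 1.56, -0.05, 1.25, 0.23]
0 -90 30 0.000 0.00 [0.51, 0.56, 0.05, 1.35, -0.44, 1.58, 0.64]
0 -90 60 0.000 0.00 [1.08, 1.05, -0.8, 0.99, -0.23, 1.86, 0.39]
0 -90 80 0.015 0.04 [1.19, 1.42, -1.23, 0.86, -0.08, 1.96, 0.17]
0 -110 -20 0.000 0.00 [-0.28, 0.51, 0.31, 1.44, 0.19, 1.31, -0.41]
0 -110 0 0.000 0.00 [0.02, 0.41, 0.22, 1.46, -0.09, 1.28, -0.09]
0 -110 30 0.000 0.00 [0.49, 0.48, 0.13, 1.47, -0.56, 1.42, 0.42]
0 -110 60 0.000 0.00 [0.89, 0.77, -0.04, 1.33, -0.79, 1.73, 0.67]
0 -110 80 0.000 0.00 [1.07, 1.03, -0.19, 1.21, -0.86, 1.9, 0.7]
0 -130 -20 0.000 0.00 [-0.22, 0.68, 0.38, 1.18, 0.07, 1.49, -0.6]
0 -130 0 0.000 0.00 [0.0, 0.48, 0.29, 1.36, -0.14, 1.32, -0.39]
0 
[... 1452 characters left out ...]
2, 0.92, -0.13, 1.23, -0.81, 1.84, 0.7]
10 -130 -20 0.000 0.00 [-0.29, 0.78, 0.42, 1.09, 0.15, 1.61, -0.64]
10 -130 0 0.000 0.00 [-0.11, 0.55, 0.34, 1.28, -0.01, 1.41, -0.5]
10 -130 30 0.000 0.00 [0.31, 0.4, 0.24, 1.53, -0.47, 1.23, 0.0]
10 -130 60 0.000 0.00 [0.77, 0.52, 0.17, 1.64, -0.91, 1.45, 0.58]
10 -130 80 0.000 0.00 [1.03, 0.74, 0.05, 1.62, -1.03, 1.64, 0.82]
10 -150 -20 0.000 0.00 [-0.12, 0.95, 0.42, 0.75, 0.03, 1.87, -0.84]
10 -150 0 0.000 0.00 [-0.05, 0.65, 0.39, 1.12, -0.1, 1.52, -0.75]
10 -150 30 0.000 0.00 [0.24, 0.36, 0.32, 1.59, -0.48, 1.1, -0.31]
10 -150 60 0.000 0.00 [0.89, 0.35, 0.02, 1.91, -1.02, 1.12, 0.46]
10 -150 80 0.000 0.00 [1.17, 0.57, -0.05, 2.0, -1.22, 1.35, 0.9]
```

Tipping with the scoop at about yaw -110° is feasible up to 80°, with a vertical grip (no lean). I'll back off, straighten up, and approach vertically.

>>> move_arm(series=[[-1.5,0.2,2.5,0,0,0],[-1.5,0.2,2.5,0,0,0],[-1,0.2,2,0,7.5,0],[0.5,0,1,0,7.5,0],[1,0,0,0,7.5,0],[2,0,0,0,8,0],[2,0,0,0,0,0],[0,0,0,0,0,0]], grip=1)

```text
clock: 6.1
position: [0.5011, -0.0288, 0.1716]
ee_rot: [0.085, 2.789, -0.166]
force: [0.2, -1.4, -0.1]
width: 1.0
```

```bash
python3 - <<'E'
from h import *
s=monitor.observe();print(s['clock'],s['position'],s['joints'].round(3),s['width']);M=R.from_rotvec(s['ee_rot']).as_matrix();print(M.round(3))
t=np.array([.4735,.0065,.091]);print('to go cm',((t-s['position'])*100).round(2))
want=R.from_euler('z',-.033).as_matrix()@np.array([[-1,0,0],[0,1,0],[0,0,-1.]]);print('rot',(R.from_matrix(want@M.T).as_rotvec()*57.3).round(2))
E
```

```text
6.1 [ 0.50106407 -0.02882208  0.17155159] [-0.401  0.112  0.23   2.246  0.338  0.493  1.059] 1.000436051504395
[[-0.939  0.079  0.335]
 [ 0.038  0.991 -0.125]
 [-0.342 -0.105 -0.934]]
to go cm [-2.76  3.53 -8.06]
rot [ 7.07 19.74  1.57]
```

>>> move_arm(series=[[-0.7,0.9,1.2,2.3,6.6,0.5],[-0.7,0.9,1,2.3,6.6,0.5],[-0.7,0.9,0,2.3,6.6,0.5],[-0.7,0.8,0,0,0,0],[0,0,0,0,0,0],[0,0,0,0,0,0]])

```text
clock: 6.7
position: [0.4688, 0.0059, 0.1924]
ee_rot: [-0.051, -3.138, 0.007]
force: [0.0, 0.2, 0.9]
width: 0.999
```

```bash
cat > st.py <<'E'
from h import *
import sys
def go(t,want):
    s=monitor.observe();M=R.from_rotvec(s['ee_rot']).as_matrix()
    print(round(s['clock'],2),s['position'].round(4),'q',s['joints'].round(2).tolist(),'w',round(s['width'],3),'F',s['force'].round(1))
    print('to go cm',((np.array(t)-s['position'])*100).round(2),'rot deg',(R.from_matrix(want@M.T).as_rotvec()*57.3).round(2))
E
python3 - <<'E'
from st import *
want=R.from_euler('z',-.033).as_matrix()@np.array([[-1,0,0],[0,1,0],[0,0,-1.]])
go([.4735,.0065,.091],want)
E
```

```text
6.7 [0.4688 0.0059 0.1924] q [-0.28, 0.21, 0.18, 1.98, -0.04, 0.96, 1.46] w 0.999 F [0.  0.2 0.9]
to go cm [  0.47   0.06 -10.14] rot deg [ 0.24 -0.16 -0.05]
```

>>> move_arm(series=[[0.2,0,-3,0,0,0],[0.2,0,-3,0,0,0],[0.1,0.1,-2.6,0,0,0],[0,0,-1.5,0,0,0],[0,0,0,0,0,0]])

```text
clock: 7.2
position: [0.4728, 0.0067, 0.0903]
ee_rot: [-0.051, -3.135, 0.007]
force: [-0.8, -0.1, -1.0]
width: 0.998
```

>>> move_arm(series=[[0,0,0,0,0,0],[0,0,0,0,0,0],[0,0,0,0,0,0],[0,0,0,0,0,0],[0,0,0,0,0,0],[0,0,0,0,0,0],[0,0,0,0,0,0],[0,0,0,0,0,0]], grip=0, force=60)

```text
clock: 8.0
position: [0.4751, 0.0069, 0.0919]
ee_rot: [-0.052, -3.138, 0.005]
force: [-0.1, 0.6, 0.8]
width: 0.356
```

>>> move_arm(series=[[0,0,0,0,0,0],[0,0,0,0,0,0],[0,0,0,0,0,0]])

```text
clock: 8.3
position: [0.4751, 0.007, 0.0919]
ee_rot: [-0.052, -3.138, 0.005]
force: [-0.9, 0.1, -0.2]
width: 0.236
```

Gripped, opening 21.7 mm. Lifting and carrying over the near end of the tray.

>>> move_arm(series=[[0,0,3,0,0,0],[0,0,4,0,0,0],[0,1,4,0,0,2.4],[-0.4,3,1,0,0,2.4],[-0.4,4,0,0,0,2.4],[-0.4,4,0,0,0,2.4],[-0.4,4,0,0,0,2.4],[-0.4,4,0,0,0,2.4]])

```text
clock: 9.1
position: [0.4545, 0.2082, 0.2118]
ee_rot: [0.344, -3.12, 0.006]
force: [1.0, -0.4, -1.6]
width: 0.235
```

>>> move_arm(series=[[-0.5,3,0,0,0,0],[0,0,0,0,0,0],[0,0,0,0,0,0]])

```text
clock: 9.4
position: [0.4496, 0.2371, 0.2114]
ee_rot: [0.345, -3.119, 0.007]
force: [0.4, -0.1, -2.5]
width: 0.235
```

```bash
python3 - <<'E'
from st import *
B=np.array([[-1,0,0],[0,1,0],[0,0,-1.]]);W=R.from_euler('z',.219).as_matrix()
go([.4495,.2365,.21],W@B)
im=shot('wrist');c=im['color'].copy()
s=monitor.observe();M=R.from_rotvec(s['ee_rot']).as_matrix();Rs=M@B.T
def pl(f,pts,col):
    q=[proj(im,f(np.array(p))).astype(int) for p in pts];cv2.polylines(c,[np.array(q)],False,col,1)
fs=lambda p:s['position']+Rs@(p-[-.066,0,.088])
for pts in ([[-.04,-.05,.04],[-.04,.05,.04],[.04,.05,.04],[.04,-.05,.04],[-.04,-.05,.04]],[[.04,-.05,0],[.04,.05,0]]): pl(fs,pts,(255,0,0))
ft=lambda p:np.array([.594,.2686,0])+W@p
pl(ft,[[-.13,-.063,.05],[-.13,.063,.05],[.13,.063,.05],[.13,-.063,.05],[-.13,-.063,.05]],(255,255,0))
pl(ft,[[-.125,-.058,.005],[-.125,.058,.005],[.077,.058,.005],[.077,-.058,.005],[-.125,-.058,.005]],(0,255,255))
cv2.imwrite('pics/w3.png',c[:,:,::-1])
E
```

```text
9.4 [0.4496 0.2371 0.2114] q [-0.6, 0.26, 0.02, 1.86, -0.0, 1.03, 1.2] w 0.235 F [ 0.4 -0.1 -2.5]
to go cm [-0.01 -0.06 -0.14] rot deg [ 0.27 -0.18 -0.06]
```

View pics/w3.png

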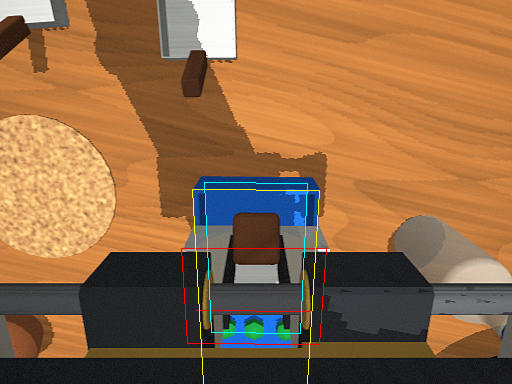

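The overlay agrees with the tray (yellow) and with the scoop's back rim (red, row ~249) to about 2 mm. Lowering into the clear near end, then feeling for the floor.

>>> move_arm(series=[[0.4,0,-3,0,0,0],[0,0,-3,0,0,0],[0,0,-3,0,0,0],[0,0,-1.5,0,0,0],[0,0,-0.9,0,0,0],[0,0,0,0,0,0]])

```text
clock: 10.05
position: [0.4573, 0.2365, 0.1024]
ee_rot: [-0.337, 3.12, -0.002]
force: [-8.6, -5.6, 47.9]
width: 0.229
```

>>> move_arm(series=[[0,0,-0.2,0,0,0],[0,0,-0.2,0,0,0],[0,0,0,0,0,0]])

```text
clock: 10.35
position: [0.4587, 0.2371, 0.1015]
ee_rot: [-0.336, 3.116, 0.0]
force: [-16.0, -10.8, 81.7]
width: 0.232
```

>>> move_arm(series=[[0,0,0.8,0,0,0],[0,0,0,0,0,0]])

```text
clock: 10.55
position: [0.4555, 0.2358, 0.1035]
ee_rot: [-0.339, 3.123, -0.004]
force: [0.5, 0.2, -1.6]
width: 0.236
```

```bash
python3 - <<'E'
from st import *
B=np.array([[-1,0,0],[0,1,0],[0,0,-1.]]);W=R.from_euler('z',.219).as_matrix()
go([.4535,.2375,.094],W@B)
im=shot('wrist');c=im['color'].copy();d=shot('side');e=d['color'].copy()
s=monitor.observe();M=R.from_rotvec(s['ee_rot']).as_matrix();Rs=M@B.T
def pl(im,c,f,pts,col):
    k=3;q=[proj(im,f(np.array(p))) for p in pts];cv2.polylines(c,[np.array(q).astype(int)],False,col,1)
fs=lambda p:s['position']+Rs@(p-[-.066,0,.088])
ft=lambda p:np.array([.594,.2686,0])+W@p
im2=dict(d)
o=np.array([195,105]);k=4
big=cv2.resize(e[105:185,195:295],None,fx=k,fy=k,interpolation=cv2.INTER_CUBIC)
def pl2(f,pts,col):
    q=[(proj(d,f(np.array(p)))-o+.5)*k for p in pts];cv2.polylines(big,[np.array(q).astype(int)],False,col,1)
for f in (0,):
    for pts in ([[-.04,-.05,.04],[-.04,.05,.04],[.04,.05,.04],[.04,-.05,.04],[-.04,-.05,.04]],[[.04,-.05,.04],[.04,-.05,0],[.04,.05,0],[.04,.05,.04]],[[-.04,0,.034],[-.08,0,.11]]): pl(im,c,fs,pts,(255,0,0));pl2(fs,pts,(255,0,0))
    pl2(ft,[[-.13,-.063,.05],[-.13,.063,.05],[.13,.063,.05],[.13,-.063,.05],[-.13,-.063,.05]],(255,255,0))
    pl(im,c,ft,[[-.13,-.063,.05],[-.13,.063,.05],[.13,.063,.05],[.13,-.063,.05],[-.13,-.063,.05]],(255,255,0))
wc=cv2.resize(c[130:350,170:345],None,fx=1.82,fy=1.82);h=np.zeros((600,800,3),np.uint8);h[:320,:400]=big;h[:wc.shape[0],410:410+wc.shape[1]]=wc[:,:390]
cv2.imwrite('pics/w4.png',h[:,:,::-1])
E
```

```text
10.55 [0.4555 0.2358 0.1035] q [-0.59, 0.39, 0.01, 1.98, -0.0, 0.77, 1.21] w 0.236 F [ 0.5  0.2 -1.6]
to go cm [-0.2   0.17 -0.95] rot deg [0.16 0.03 0.17]
```

View pics/w4.png

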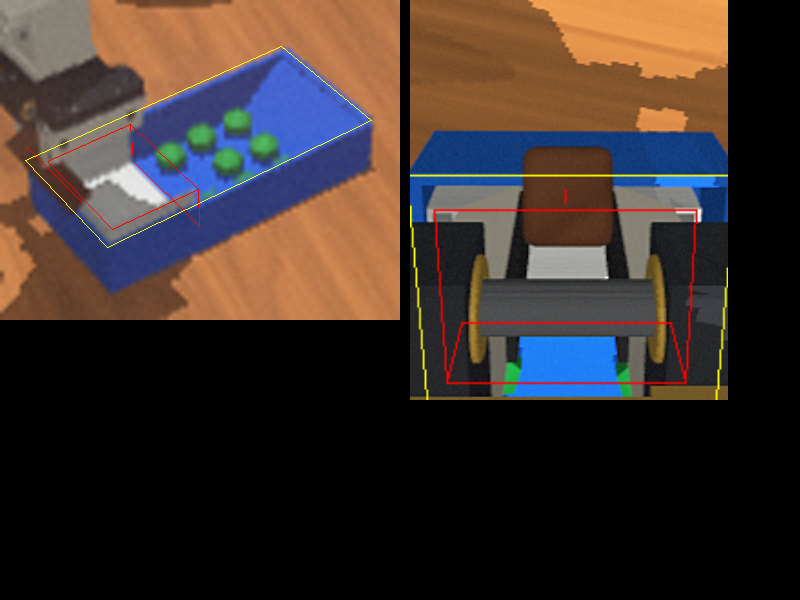

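>>> move_arm(series=[[0,0,-0.3,0,0,0],[0,0,0,0,0,0]])

```text
clock: 10.85
position: [0.4546, 0.2362, 0.1005]
ee_rot: [0.341, -3.121, 0.006]
force: [-9.8, -5.9, 35.2]
width: 0.228
```

```bash
python3 - <<'E'
from st import *
B=np.array([[-1,0,0],[0,1,0],[0,0,-1.]]);W=R.from_euler('z',.219).as_matrix()
go([.4535,.2375,.094],W@B);s=monitor.observe();print(s['ft_torque'])
print('local torque',W.T@s['ft_torque'],'F',W.T@s['force'])
d=shot('top');e=cv2.cvtColor(d['color'],cv2.COLOR_RGB2HSV);g=(e[...,0]>40)&(e[...,0]<90)&(e[...,1]>100);n,l,st,ce=cv2.connectedComponentsWithStats(g.astype(np.uint8))
for i in range(1,n):
    if st[i,4]>8 and 120<ce[i][0]<210: print('nug local',(W.T@(ray(d,*ce[i],.02)-[.594,.2686,0]))[:2].round(3),st[i,4])
o=[125,110];k=6
big=cv2.resize(d['color'][110:230,125:215],None,fx=k,fy=k,interpolation=cv2.INTER_CUBIC)[:600]
ft=lambda p:np.array([.594,.2686,0])+W@p
def pl2(f,pts,col):
    q=[(proj(d,f(np.array(p)))-o+.5)*k for p in pts];cv2.polylines(big,[np.array(q).astype(int)],False,col,1)
pl2(ft,[[-.13,-.063,.05],[-.13,.063,.05],[.13,.063,.05],[.13,-.063,.05],[-.13,-.063,.05]],(255,255,0))
M=R.from_rotvec(s['ee_rot']).as_matrix();Rs=M@B.T
fs=lambda p:s['position']+Rs@(p-[-.066,0,.088])
pl2(fs,[[-.04,-.05,.04],[-.04,.05,.04],[.04,.05,.04],[.04,-.05,.04],[-.04,-.05,.04]],(255,0,0));pl2(fs,[[.04,-.05,0],[.04,.05,0]],(255,0,0))
cv2.imwrite('pics/t2.png',big[:,:,::-1])
E
```

```text
10.85 [0.4546 0.2362 0.1005] q [-0.59, 0.39, 0.01, 1.98, -0.0, 0.77, 1.21] w 0.228 F [-9.8 -5.9 35.2]
to go cm [-0.11  0.13 -0.65] rot deg [ 0.24 -0.11  0.09]
[-1.6070513  2.0222937 -0.0328279]
local torque [-1.12931656  2.32312931 -0.0328279 ] F [-10.80250446  -3.64632586  35.22844272]
nug local [ 0.06  -0.039] 43
nug local [ 0.061 -0.005] 48
nug local [0.061 0.037] 50
nug local [ 0.021 -0.038] 42
nug local [ 0.025 -0.003] 44
nug local [-0.015 -0.04 ] 41
```

View pics/t2.png

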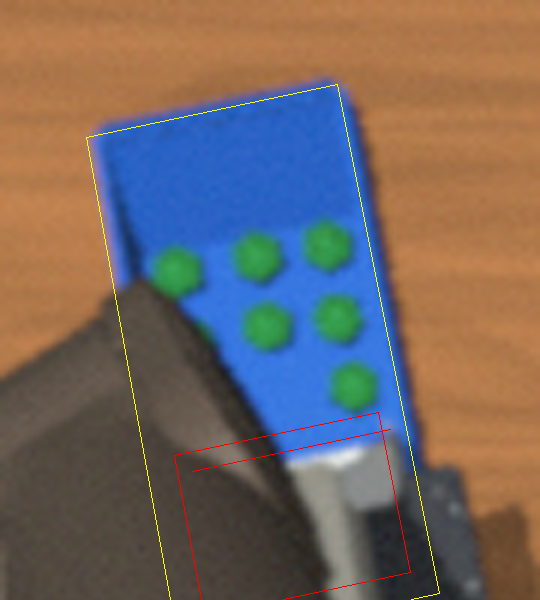

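In the top view the actual lip sits about 9 mm behind the prediction. With the contact height, that means the scoop has sagged about 5° lip-down in the grip. I'll compensate by pitching the tool.

>>> move_arm(series=[[0,0,1.2,0,0,0],[0,0,0,1.1,-4.7,0],[0,0,0,0,0,0],[0,0,-0.8,0,0,0],[0,0,-0.4,0,0,0],[0,0,0,0,0,0]])

```text
clock: 11.5
position: [0.4549, 0.2372, 0.1012]
ee_rot: [-0.332, 3.043, 0.011]
force: [-14.6, -7.8, 46.3]
width: 0.23
```

>>> move_arm(series=[[0,0,-0.2,0,0,0],[0,0,0,0,0,0]])

```text
clock: 11.7
position: [0.4556, 0.2373, 0.1008]
ee_rot: [-0.332, 3.041, 0.012]
force: [-19.8, -10.7, 66.7]
width: 0.234
```

Re-reading the geometry, the handle's underside meets the tray's near rim when the pan is that far back. At a scoop x of -54 the underside is 34 mm up, which predicts contact at the height I felt. The entry therefore has to be lip-down. I'll lift out and check how the scoop now sits in the grip.

>>> move_arm(series=[[0,0,2,0,0,0],[0,0,4,0,0,0],[0,0,4,0,0,0],[0,0,3,0,0,0],[0,0,0,0,0,0],[0,0,0,0,0,0]])

```text
clock: 12.3
position: [0.4545, 0.2369, 0.2263]
ee_rot: [-0.333, 3.044, 0.01]
force: [0.1, -0.6, -2.2]
width: 0.232
```

```bash
python3 - <<'E'
from st import *
B=np.array([[-1,0,0],[0,1,0],[0,0,-1.]]);W=R.from_euler('z',.219).as_matrix()
go([.4535,.2375,.244],W@B)
s=monitor.observe();M=R.from_rotvec(s['ee_rot']).as_matrix();Rs=M@B.T
h=np.zeros((600,800,3),np.uint8)
fs=lambda p:s['position']+Rs@(p-[-.066,0,.088])
for cam,o,w,hh,k,at in (('side',(195,70),80,100,5,(0,0)),('top',(130,140),66,98,6,(0,402))):
    d=shot(cam);big=cv2.resize(d['color'][o[1]:o[1]+hh,o[0]:o[0]+w],None,fx=k,fy=k,interpolation=cv2.INTER_CUBIC)
    def pl(pts,col):
        q=[(proj(d,fs(np.array(p)))-o+.5)*k for p in pts];print(cam,np.array(q).astype(int).tolist());cv2.polylines(big,[np.array(q).astype(int)],False,col,1)
    pl([[-.04,-.05,.04],[-.04,.05,.04],[.04,.05,.04],[.04,-.05,.04],[-.04,-.05,.04]],(255,0,0));pl([[.04,-.05,.04],[.04,-.05,0],[.04,.05,0],[.04,.05,.04]],(255,0,0))
    big=big[:600,:398];h[at[0]:at[0]+big.shape[0],at[1]:at[1]+big.shape[1]]=big
cv2.imwrite('pics/v10.png',h[:,:,::-1])
E
```

```text
12.3 [0.4545 0.2369 0.2263] q [-0.63, 0.2, 0.03, 1.9, 0.03, 0.97, 1.17] w 0.232 F [ 0.1 -0.6 -2.2]
to go cm [-0.1   0.06  1.77] rot deg [-0.87  4.51  0.05]
side [[130, 294], [42, 210], [153, 156], [245, 235], [130, 294]]
side [[245, 235], [252, 288], [162, 208], [153, 156]]
top [[338, 338], [111, 386], [76, 208], [301, 160], [338, 338]]
top [[301, 160], [314, 174], [96, 220], [76, 208]]
```

View pics/v10.png

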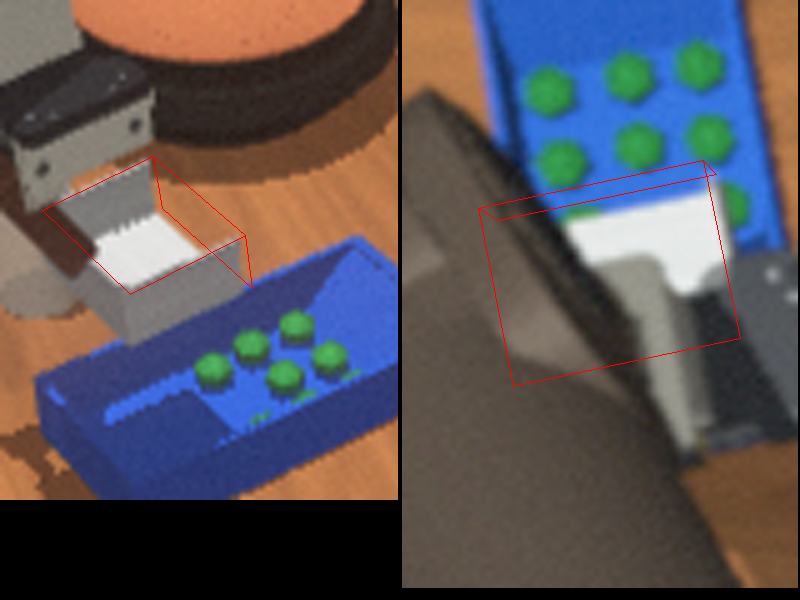

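Side crop: the pan matches nominal to about 4 mm, with the lip at (240,288). Top crop: the lip at (716,192) is about 8 mm behind prediction. So the scoop sits about 6 mm back in the grip, with little pitch change. Now a helper for the lip-down entry.

```bash
cat > sc.py <<'E'
from h import *
B=np.array([[-1,0,0],[0,1,0],[0,0,-1.]]);O=np.array([.594,.2686,0])
rz=lambda a:R.from_euler('z',a).as_matrix()
ry=lambda a:R.from_euler('y',a).as_matrix()
def now():
    s=monitor.observe();return s,R.from_rotvec(s['ee_rot']).as_matrix()@B.T
def plan(lips,g=(-.060,0,.088),dp=0.,org=O,yaw=.219):
    """lips: list of (xl,yl,z,pitchdeg); prints successive deltas cm + world rotvec deg"""
    s,Rs=now();W=rz(yaw);g=np.array(g);l=np.array([.04,0,0])
    Rs=Rs@ry(np.radians(dp));t=s['position'];cur=W.T@(t+Rs@(l-g)-org)
    print('t',round(s['clock'],2),'tcp',t.round(4),'F',s['force'].round(1),'q',s['joints'].round(2).tolist(),'w',round(s['width'],3));print('lip local',cur.round(4),'euler zyx',R.from_matrix(Rs).as_euler('ZYX',degrees=True).round(1))
    for x,y,z,P in lips:
        R2=W@ry(np.radians(P));t2=org+W@np.array([x,y,z])-R2@(l-g)
        print((x,y,z,P),'cm',((t2-t)*100).round(2),'deg',np.degrees(R.from_matrix(R2@Rs.T).as_rotvec()).round(1),'tcp',t2.round(3));t,Rs=t2,R2
E
python3 - <<'E'
from sc import *
plan([(-.033,0,.06,20),(-.033,0,.012,20),(-.01,0,.006,10),(.01,0,.006,0),(.072,0,.006,0),(.09,0,.025,-15),(.1,0,.06,-30)])
E
```

```text
t 12.4 tcp [0.4535 0.2363 0.2251] F [ 0.1 -0.3 -2.4] q [-0.63, 0.2, 0.03, 1.9, 0.03, 0.97, 1.17] w 0.234
lip local [-0.0376 -0.0013  0.1451] euler zyx [12.5 -4.5 -0.2]
(-0.033, 0, 0.06, 20) cm [ 4.59  1.12 -4.82] deg [-5.1 23.9  0. ] tcp [0.499 0.248 0.177]
(-0.033, 0, 0.012, 20) cm [ 0.   0.  -4.8] deg [0. 0. 0.] tcp [0.499 0.248 0.129]
(-0.01, 0, 0.006, 10) cm [ 0.36  0.08 -1.89] deg [ 2.2 -9.8 -0. ] tcp [0.503 0.248 0.11 ]
(0.01, 0, 0.006, 0) cm [ 0.31  0.07 -1.6 ] deg [ 2.2 -9.8  0. ] tcp [0.506 0.249 0.094]
(0.072, 0, 0.006, 0) cm [6.05 1.35 0.  ] deg [0. 0. 0.] tcp [0.567 0.263 0.094]
(0.09, 0, 0.025, -15) cm [-0.13 -0.03 -0.99] deg [  3.3 -14.6   0. ] tcp [0.565 0.262 0.084]
(0.1, 0, 0.06, -30) cm [-0.12 -0.03  0.21] deg [  3.3 -14.6  -0. ] tcp [0.564 0.262 0.086]
```

>>> move_arm(series=[[1.2,0.3,0,-1.3,6,0],[1.2,0.3,0,-1.3,6,0],[1.2,0.3,-1,-1.3,6,0],[1,0.2,-2,-1.2,5.9,0],[0,0,-1.8,0,0,0],[0,0,-2.4,0,0,0],[0,0,-2,0,0,0],[0,0,0,0,0,0]])

```text
clock: 13.2
position: [0.4979, 0.2467, 0.1306]
ee_rot: [0.304, -2.774, 0.055]
force: [-0.4, 0.9, -0.9]
width: 0.231
```

```bash
python3 - <<'E'
from sc import *
plan([(-.033,0,.008,20)])
E
```

```text
t 13.2 tcp [0.4979 0.2467 0.1306] F [-0.4  0.9 -0.9] q [-0.52, 0.62, 0.05, 1.54, -0.12, 1.32, 1.36] w 0.231
lip local [-0.0351 -0.0007  0.0135] euler zyx [12.5 20.2 -0.1]
(-0.033, 0, 0.008, 20) cm [ 0.15  0.09 -0.57] deg [ 0.1 -0.2  0. ] tcp [0.499 0.248 0.125]
```

Entry is free of contact. Touching down gently.

>>> move_arm(series=[[0.1,0,-0.4,0,0,0],[0,0,0,0,0,0]])

```text
clock: 13.4
position: [0.5014, 0.2479, 0.131]
ee_rot: [0.305, -2.781, 0.051]
force: [-0.0, 1.6, -1.1]
width: 0.233
```

>>> move_arm(series=[[0,0,-0.2,0,0,0],[0,0,0,0,0,0]])

```text
clock: 13.6
position: [0.5014, 0.248, 0.1295]
ee_rot: [0.306, -2.782, 0.051]
force: [-0.2, 0.2, -2.0]
width: 0.235
```

>>> move_arm(series=[[0,0,-0.15,0,0,0],[0,0,0,0,0,0]])

```text
clock: 13.8
position: [0.5011, 0.2479, 0.1276]
ee_rot: [0.306, -2.781, 0.051]
force: [-0.9, 0.7, -1.4]
width: 0.229
```

>>> move_arm(series=[[0,0,-0.2,0,0,0],[0,0,0,0,0,0]])

```text
clock: 14.0
position: [0.501, 0.2479, 0.1253]
ee_rot: [0.306, -2.781, 0.052]
force: [-0.2, 0.2, -1.2]
width: 0.232
```

>>> move_arm(series=[[0,0,-0.2,0,0,0],[0,0,0,0,0,0]])

```text
clock: 14.2
position: [0.501, 0.2479, 0.1232]
ee_rot: [0.306, -2.781, 0.052]
force: [0.2, -0.5, -1.9]
width: 0.231
```

>>> move_arm(series=[[0,0,-0.15,0,0,0],[0,0,0,0,0,0]])

```text
clock: 14.4
position: [0.5011, 0.2478, 0.1217]
ee_rot: [0.305, -2.781, 0.052]
force: [-0.4, -0.1, -1.2]
width: 0.232
```

```bash
python3 - <<'E'
from sc import *
plan([(-.033,0,.005,20)])
E
```

```text
t 14.4 tcp [0.5011 0.2478 0.1217] F [-0.4 -0.1 -1.2] q [-0.52, 0.63, 0.05, 1.55, -0.12, 1.3, 1.36] w 0.232
lip local [-0.0309  0.      0.0051] euler zyx [12.5 19.8  0.1]
(-0.033, 0, 0.005, 20) cm [-0.16 -0.03  0.02] deg [-0.1  0.2  0. ] tcp [0.499 0.248 0.122]
```

>>> move_arm(series=[[0,0,-0.15,0,0,0],[0,0,0,0,0,0]])

```text
clock: 14.6
position: [0.5011, 0.2479, 0.1203]
ee_rot: [0.305, -2.781, 0.052]
force: [0.6, 0.1, -1.2]
width: 0.233
```

>>> move_arm(series=[[0,0,-0.15,0,0,0],[0,0,0,0,0,0]])

```text
clock: 14.8
position: [0.501, 0.2479, 0.1187]
ee_rot: [0.306, -2.781, 0.052]
force: [-0.7, 0.6, -2.1]
width: 0.235
```

>>> move_arm(series=[[0,0,-0.15,0,0,0],[0,0,0,0,0,0]])

```text
clock: 15.0
position: [0.5007, 0.2477, 0.1179]
ee_rot: [0.305, -2.78, 0.052]
force: [-2.4, -2.1, 5.2]
width: 0.232
```

Floor felt at TCP z 0.118, so the lip is about 3.7 mm higher than modelled. I'll update the model and plan the flattening and push.

```bash
python3 - <<'E'
from sc import *
k=dict(g=(-.060,0,.0865),dp=-1.2)
plan([(-.02,0,.0055,15),(-.005,0,.0055,8),(.01,0,.0055,2),(.03,0,.0055,1.5),(.073,0,.0055,1.5)],**k)
E
```

```text
t 15.0 tcp [0.5007 0.2477 0.1179] F [-2.4 -2.1  5.2] q [-0.52, 0.64, 0.05, 1.55, -0.12, 1.29, 1.36] w 0.232
lip local [-0.0285 -0.0001  0.004 ] euler zyx [12.6 18.6  0.1]
(-0.02, 0, 0.0055, 15) cm [ 0.13  0.05 -0.3 ] deg [ 0.7 -3.6  0. ] tcp [0.502 0.248 0.115]
(-0.005, 0, 0.0055, 8) cm [ 0.22  0.05 -0.99] deg [ 1.5 -6.8  0. ] tcp [0.504 0.249 0.105]
(0.01, 0, 0.0055, 2) cm [ 0.49  0.11 -0.96] deg [ 1.3 -5.9  0. ] tcp [0.509 0.25  0.095]
(0.03, 0, 0.0055, 1.5) cm [ 1.88  0.42 -0.08] deg [ 0.1 -0.5 -0. ] tcp [0.528 0.254 0.095]
(0.073, 0, 0.0055, 1.5) cm [4.2  0.93 0.  ] deg [0. 0. 0.] tcp [0.57  0.263 0.095]
```

>>> move_arm(series=[[0.15,0,-0.3,0.7,-3.6,0],[0.15,0,-0.5,0.7,-3.4,0],[0.15,0,-0.5,0.8,-3.4,0],[0.25,0.1,-0.5,0.7,-3,0],[0.3,0.1,-0.4,0.6,-2.9,0],[0,0,0,0,0,0]])

```text
clock: 15.6
position: [0.5078, 0.2498, 0.0969]
ee_rot: [0.339, -3.068, 0.01]
force: [0.8, 1.4, 0.6]
width: 0.045
```

```bash
python3 - <<'E'
from sc import *
k=dict(g=(-.060,0,.0865),dp=-1.2)
plan([(.03,0,.0055,1.5),(.073,0,.0055,1.5)],**k);print(monitor.observe()['ft_torque'])
E
```

```text
t 15.6 tcp [0.5078 0.2498 0.0969] F [0.8 1.4 0.6] q [-0.58, 0.5, 0.06, 1.81, -0.06, 0.89, 1.3] w 0.045
lip local [0.0087 0.0005 0.007 ] euler zyx [12.6  2.  -0. ]
(0.03, 0, 0.0055, 1.5) cm [ 2.01  0.41 -0.23] deg [ 0.1 -0.5 -0.1] tcp [0.528 0.254 0.095]
(0.073, 0, 0.0055, 1.5) cm [4.2  0.93 0.  ] deg [0. 0. 0.] tcp [0.57  0.263 0.095]
[ 0.09217785 -0.13149287  0.03734736]
```

The opening reads 0.045, so the handle slipped out of the jaws. I'll raise straight up and look.

>>> move_arm(series=[[0,0,3,0,0,0],[0,0,4,0,0,0],[0,0,4,0,0,0],[0,0,4,0,0,0],[-2,-2,2,0,0,0],[-3,-4,0,0,0,0],[-3,-4,0,0,0,0],[0,0,0,0,0,0]], grip=1)

```text
clock: 16.4
position: [0.4277, 0.1444, 0.2657]
ee_rot: [0.329, -3.068, 0.013]
force: [1.2, 0.9, 0.4]
width: 0.695
```

```bash
python3 - <<'E'
from sc import *
s,_=now();print(s['position'],s['joints'].round(2),s['width'],s['clock'])
w=shot('wrist','w5.png');d=shot('side');t=shot('top')
h=np.zeros((600,800,3),np.uint8)
a=cv2.resize(w['color'],None,fx=.98,fy=.98);h[:376,:501]=a[:376,:501]
b=cv2.resize(d['color'][100:190,195:295],None,fx=2.95,fy=2.95,interpolation=cv2.INTER_CUBIC);h[:b.shape[0],503:503+b.shape[1]]=b[:,:297]
c=cv2.resize(t['color'][115:230,130:215],None,fx=1.9,fy=1.9);h[380:380+c.shape[0],503:503+c.shape[1]]=c
cv2.imwrite('pics/v11.png',h[:,:,::-1])
E
```

```text
[0.42765791 0.14442989 0.26572081] [-0.52  0.14  0.1   1.87 -0.03  1.19  1.37] 0.6947143562397083 16.4
```

View pics/v11.png

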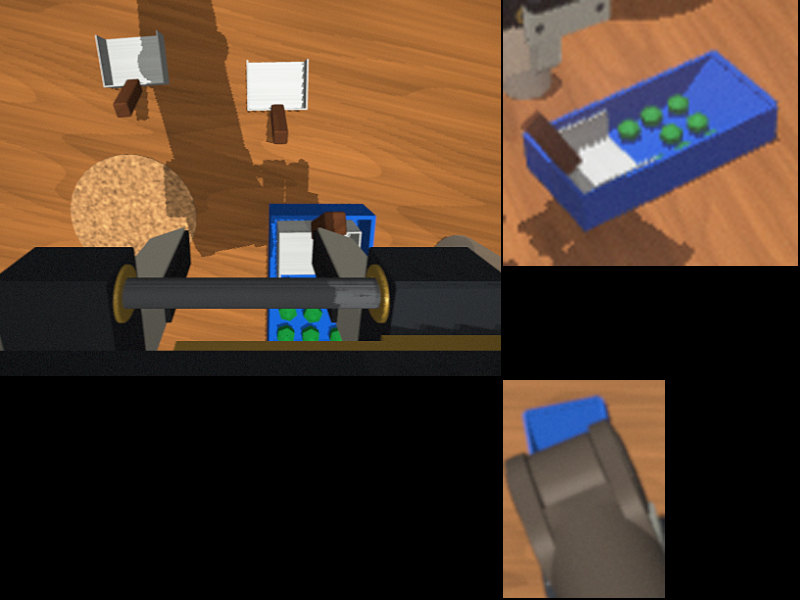

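The scoop sits in the tray's near end: pan at (590,160) in the side crop, handle leaning on the near rim at (550,140). All nuggets are still ahead of it. I'll move the wrist camera behind it and fit the handle's pose numerically.

>>> move_arm(series=[[0.8,2.4,0.5,0,0,0],[0.8,2.4,0.5,0,0,0],[0.8,2.4,0,0,0,0],[0.6,2.3,0,0,0,0],[0,0,0,0,0,0],[0,0,0,0,0,0]], grip=1)

```text
clock: 17.15
position: [0.4613, 0.246, 0.2749]
ee_rot: [0.34, -3.068, 0.011]
force: [0.6, 0.3, -0.1]
width: 1.001
```

```bash
cat > hf.py <<'E'
from sc import *
from scipy.optimize import minimize
u=np.array([-40,0,76])/np.linalg.norm([-40,0,76]);n=np.array([u[2],0,-u[0]])
H=np.array([np.array([-.04,0,.034])+u*a+n*b+np.array([0,c,0]) for a in(0,.086) for b in(-.012,.012) for c in(-.011,.011)])
P=np.array([[x,y,z] for x in(-.04,.04) for y in(-.05,.05) for z in(0,.04)])
def masks(rois):
    out=[]
    for cam,(a,b,c,d) in rois.items():
        im=shot(cam);hs=cv2.cvtColor(im['color'],cv2.COLOR_RGB2HSV).astype(int);m=((hs[...,0]<18)|(hs[...,0]>170))&(hs[...,2]<105)&(hs[...,1]>90)
        r=np.zeros(m.shape,bool);r[c:d,a:b]=1;m=cv2.morphologyEx((m&r).astype(np.uint8),cv2.MORPH_OPEN,np.ones((2,2)))
        k,l,st,ce=cv2.connectedComponentsWithStats(m);i=1+st[1:,4].argmax();print(cam,'comp',st[i].tolist(),ce[i].round(1));out.append((im,(l==i).astype(np.uint8),r.astype(np.uint8)))
    return out
def fit(ms,x0):
    big=[(im,cv2.resize(m,None,fx=4,fy=4),cv2.resize(r,None,fx=4,fy=4)) for im,m,r in ms]
    def f(x,v=False):
        Rm=rz(.219+x[4])@ry(x[3]);t=O+rz(.219)@x[:3];J=[]
        for im,m,r in big:
            q=np.array([proj(im,t+Rm@p) for p in H]);k=np.zeros_like(m);cv2.fillPoly(k,[cv2.convexHull(((q+.5)*4).astype(np.float32)).astype(np.int32)],1);k&=r
            J.append(float((k&m).sum())/max(1.,float((k|m).sum())))
        return J if v else -sum(J)
    S=[.015,.01,.015,.15,.08];best=None
    for z in (.005,.02):
      for pt in (0,.2,.4):
        x1=np.array([x0[0],x0[1],z,pt,0])
        b=minimize(f,x1,method='Nelder-Mead',options=dict(initial_simplex=np.array([x1]+[x1+np.eye(5)[i]*S[i] for i in range(5)]),xatol=2e-4,fatol=1e-4,maxiter=400))
        if best is None or b.fun<best.fun: best=b
    x=best.x;print('centre local',x[:3].round(4),'pitch',np.degrees(x[3]).round(1),'dyaw',np.degrees(x[4]).round(1),'IoU',np.round(f(x,True),2))
    W=rz(.219);Rm=rz(.219+x[4])@ry(x[3]);t=O+W@x[:3]
    print('lip local',(W.T@(t+Rm@[.04,0,0]-O)).round(4),'backbottom',(W.T@(t+Rm@[-.04,0,0]-O)).round(4),'grip world',(t+Rm@[-.068,0,.087]).round(4))
    return x
E
python3 - <<'E'
from hf import *
s,_=now();print(s['position'],s['clock'],s['width'])
ms=masks({'wrist':(190,330,120,290),'side':(195,260,105,190),'top':(140,230,170,240)})
fit(ms[:2],[-.07,0])
print('2+top');fit(ms,[-.07,0])
E
```

```text
[0.46134481 0.24598643 0.27488511] 17.15 1.0007834569443024
wrist comp [236, 159, 23, 40, 740] [247.8 178.6]
side comp [204, 139, 18, 20, 146] [212.2 148.8]
top comp [192, 221, 12, 7, 54] [198.4 223.8]
centre local [-0.0664  0.0004 -0.0003] pitch 1.1 dyaw 1.7 IoU [0.81 0.72]
lip local [-0.0265  0.0016 -0.0011] backbottom [-0.1064 -0.0008  0.0004] grip world [0.4649 0.2382 0.088 ]
2+top
centre local [-0.0664  0.0004 -0.0003] pitch 1.1 dyaw 1.7 IoU [0.81 0.72 0.  ]
lip local [-0.0265  0.0016 -0.0011] backbottom [-0.1064 -0.0008  0.0004] grip world [0.4649 0.2382 0.088 ]
```

The fit puts the scoop almost flat on the tray floor, handle just at the rim, pitch about 1°. Regripping a little deeper on the handle.

```bash
python3 - <<'E'
from st import *
want=R.from_euler('z',.228).as_matrix()@np.array([[-1,0,0],[0,1,0],[0,0,-1.]])
go([.4663,.239,.088],want)
E
```

```text
17.3 [0.4613 0.2443 0.2754] q [-0.62, 0.26, 0.06, 1.7, -0.03, 1.24, 1.23] w 1.0 F [-0.   0.5  0.9]
to go cm [  0.5   -0.53 -18.74] rot deg [ 0.75 -3.03  0.59]
```

>>> move_arm(series=[[0.3,-0.3,-4,0.7,-3,0.6],[0.2,-0.2,-4,0,0,0],[0,0,-4,0,0,0],[0,0,-3,0,0,0],[0,0,-2.5,0,0,0],[0,0,-1.2,0,0,0],[0,0,0,0,0,0]])

```text
clock: 18.0
position: [0.4655, 0.239, 0.0875]
ee_rot: [0.357, -3.119, 0.003]
force: [-0.0, -0.1, -0.1]
width: 1.001
```

```bash
python3 - <<'E'
from st import *
want=R.from_euler('z',.228).as_matrix()@np.array([[-1,0,0],[0,1,0],[0,0,-1.]])
go([.4663,.239,.088],want)
im=shot('wrist');hs=cv2.cvtColor(im['color'],cv2.COLOR_RGB2HSV).astype(int)
m=((hs[...,0]<18)|(hs[...,0]>170))&(hs[...,2]<105)&(hs[...,1]>90);m[:100]=0;m[290:]=0;m[:,:190]=0;m[:,330:]=0
k,l,st,ce=cv2.connectedComponentsWithStats(m.astype(np.uint8));i=1+st[1:,4].argmax();print(st[i],ce[i])
E
```

```text
18.0 [0.4655 0.239  0.0875] q [-0.61, 0.43, 0.04, 1.97, -0.02, 0.75, 1.25] w 1.001 F [-0.  -0.1 -0.1]
to go cm [0.08 0.   0.05] rot deg [ 0.12 -0.14 -0.01]
[ 229  220   50   55 2666] [253.6987997  247.14816204]
```

>>> move_arm(series=[[0.3,0.05,0,0,0,0],[0,0,0,0,0,0],[0,0,0,0,0,0],[0,0,0,0,0,0],[0,0,0,0,0,0],[0,0,0,0,0,0],[0,0,0,0,0,0],[0,0,0,0,0,0]], grip=0, force=60)

```text
clock: 18.85
position: [0.4691, 0.2404, 0.0884]
ee_rot: [0.359, -3.12, 0.001]
force: [0.2, 0.3, 0.1]
width: 0.355
```

>>> move_arm(series=[[0,0,0,0,0,0],[0,0,0,0,0,0],[0,0,0,0,0,0]])

```text
clock: 19.15
position: [0.4691, 0.2403, 0.0884]
ee_rot: [0.359, -3.12, 0.001]
force: [0.7, -0.6, -0.7]
width: 0.231
```

```bash
python3 - <<'E'
from sc import *
plan([(-.02,0,.005,0),(.073,0,.005,0)],g=(-.0655,0,.083))
E
```

```text
t 19.15 tcp [0.4691 0.2403 0.0884] F [ 0.7 -0.6 -0.7] q [-0.61, 0.43, 0.04, 1.96, -0.02, 0.75, 1.25] w 0.231
lip local [-0.0226  0.0005  0.0053] euler zyx [13.1  0.  -0. ]
(-0.02, 0, 0.005, 0) cm [ 0.24  0.1  -0.04] deg [ 0.  -0.  -0.6] tcp [0.471 0.241 0.088]
(0.073, 0, 0.005, 0) cm [9.08 2.02 0.  ] deg [0. 0. 0.] tcp [0.562 0.262 0.088]
```

Gripped again, opening 21 mm, with the pan flat on the floor. Pushing along the tray.

>>> move_arm(series=[[0.6,-0.05,-0.05,0,0,-0.5],[1.2,0.25,-0.05,0,0,0],[1.4,0.3,0,0,0,0],[1.4,0.3,0,0,0,0],[0,0,0,0,0,0]])

```text
clock: 19.65
position: [0.5172, 0.2487, 0.0876]
ee_rot: [-0.343, 3.122, -0.0]
force: [0.5, 1.4, -0.9]
width: 0.233
```

```bash
python3 - <<'E'
from sc import *
plan([(.073,-.002,.005,0)],g=(-.0627,0,.083));print(monitor.observe()['ft_torque'])
d=shot('side');e=cv2.cvtColor(d['color'],cv2.COLOR_RGB2HSV);g=(e[...,0]>40)&(e[...,0]<90)&(e[...,1]>100);n,l,st,ce=cv2.connectedComponentsWithStats(g.astype(np.uint8))
for i in range(1,n):
    if st[i,4]>8: print('nug local',(rz(.219).T@(ray(d,*ce[i],.02)-O))[:2].round(3),st[i,4])
E
```

```text
t 19.65 tcp [0.5172 0.2487 0.0876] F [ 0.5  1.4 -0.9] q [-0.58, 0.49, 0.05, 1.85, -0.03, 0.8, 1.28] w 0.233
lip local [ 0.0235 -0.0028  0.0047] euler zyx [12.6 -0.1 -0. ]
(0.073, -0.002, 0.005, 0) cm [4.82 1.15 0.04] deg [-0.   0.1 -0. ] tcp [0.565 0.26  0.088]
[ 0.25173251 -0.23802364  0.02179967]
nug local [0.037 0.034] 92
nug local [ 0.039 -0.012] 91
```

>>> move_arm(series=[[1.3,0.3,-0.05,0,0,0],[1.3,0.3,-0.05,0,0,0],[1.2,0.27,0,0,0,0],[1.0,0.22,0,0,0,0],[0,0,0,0,0,0]])

```text
clock: 20.2
position: [0.5626, 0.2585, 0.0868]
ee_rot: [0.344, -3.121, 0.002]
force: [-4.0, -2.7, 6.4]
width: 0.233
```

```bash
cat > nl.py <<'E'
from sc import *
def nuglist():
  for cam in ('side','top'):
    d=shot(cam);e=cv2.cvtColor(d['color'],cv2.COLOR_RGB2HSV);g=(e[...,0]>40)&(e[...,0]<90)&(e[...,1]>100);n,l,st,ce=cv2.connectedComponentsWithStats(g.astype(np.uint8))
    for i in range(1,n):
      if st[i,4]>5: print(cam,'px',ce[i].round(1),'local',(rz(.219).T@(ray(d,*ce[i],.02)-O))[:2].round(3),st[i,4],st[i,:4].tolist())
E
python3 - <<'E'
from nl import *
plan([(.073,-.002,.005,0)],g=(-.0627,0,.083));nuglist()
E
```

```text
t 20.2 tcp [0.5626 0.2585 0.0868] F [-4.  -2.7  6.4] q [-0.55, 0.56, 0.05, 1.73, -0.04, 0.86, 1.31] w 0.233
lip local [ 0.0697 -0.0031  0.0036] euler zyx [12.6  0.1 -0.1]
(0.073, -0.002, 0.005, 0) cm [0.28 0.17 0.12] deg [ 0.1 -0.1 -0. ] tcp [0.565 0.26  0.088]
side px [258.8 138.3] local [0.063 0.007] 157 [249, 132, 21, 15]
side px [268.3 299. ] local [-0.266 -0.484] 7 [267, 298, 3, 3]
top px [178.1 146.9] local [ 0.071 -0.039] 38 [175, 144, 7, 7]
```

Lip at x≈0.07 with the nuggets gathered in the pan and against the ramp. Now curling up along the ramp.

```bash
python3 - <<'E'
from sc import *
plan([(.080,-.002,.012,-5),(.089,-.002,.022,-10),(.096,-.002,.034,-15),(.100,-.002,.048,-18),(.100,-.002,.09,-20)],g=(-.0627,0,.083))
E
```

```text
t 20.3 tcp [0.5625 0.2586 0.0867] F [-3.  -3.3  5.9] q [-0.55, 0.56, 0.05, 1.73, -0.04, 0.86, 1.31] w 0.233
lip local [ 0.0696 -0.0029  0.0036] euler zyx [12.6  0.1 -0.1]
(0.08, -0.002, 0.012, -5) cm [ 0.31  0.16 -0.1 ] deg [ 1.2 -5.  -0. ] tcp [0.566 0.26  0.086]
(0.089, -0.002, 0.022, -10) cm [0.29 0.06 0.02] deg [ 1.1 -4.9 -0. ] tcp [0.569 0.261 0.086]
(0.096, -0.002, 0.034, -15) cm [0.18 0.04 0.17] deg [ 1.1 -4.9 -0. ] tcp [0.57  0.261 0.088]
(0.1, -0.002, 0.048, -18) cm [0.13 0.03 0.76] deg [ 0.7 -2.9  0. ] tcp [0.572 0.262 0.095]
(0.1, -0.002, 0.09, -20) cm [-0.15 -0.03  3.77] deg [ 0.4 -2.  -0. ] tcp [0.57  0.261 0.133]
```

>>> move_arm(series=[[0.4,0.1,0.05,1.2,-5,0],[0.35,0.07,0.1,1.1,-4.9,0],[0.3,0.05,0.2,1.1,-4.9,0],[0.2,0.03,0.7,0.7,-2.9,0],[0,0,1.2,0.2,-1,0],[0,0,0,0,0,0]])

```text
clock: 20.9
position: [0.5755, 0.2622, 0.1104]
ee_rot: [-0.309, 2.791, 0.055]
force: [-0.1, -0.1, -2.2]
width: 0.23
```

```bash
python3 - <<'E'
from nl import *
plan([(.1,-.002,.09,-20)],g=(-.0627,0,.083));nuglist()
E
```

```text
t 20.9 tcp [0.5755 0.2622 0.1104] F [-0.1 -0.1 -2.2] q [-0.71, 0.41, 0.17, 2.01, 0.11, 0.42, 1.13] w 0.23
lip local [ 0.1048 -0.0019  0.0658] euler zyx [ 12.6 -19.2   0.1]
(0.1, -0.002, 0.09, -20) cm [-0.54 -0.1   2.25] deg [ 0.1 -0.8 -0.1] tcp [0.57  0.261 0.133]
side px [254.1 130.2] local [0.076 0.053] 57 [250, 123, 9, 15]
side px [266.8 128.4] local [0.118 0.034] 34 [264, 126, 7, 8]
side px [268.3 299. ] local [-0.266 -0.484] 7 [267, 298, 3, 3]
top px [167.4 141.2] local [ 0.095 -0.01 ] 40 [164, 138, 8, 7]
top px [175.9 144.8] local [ 0.079 -0.033] 33 [173, 142, 6, 7]
top px [154.5 152. ] local [0.071 0.033] 38 [152, 149, 6, 7]
top px [170.7 156. ] local [ 0.048 -0.012] 30 [168, 154, 7, 5]
top px [160.8 158.4] local [0.047 0.018] 35 [158, 156, 7, 6]
```

>>> move_arm(series=[[-0.4,-0.1,1,0.5,-2,0],[-0.4,-0.1,2,0.5,-2,0],[-0.4,-0.1,2.5,0.4,-2,0],[-0.4,-0.1,3,0,0,0],[-0.3,0,3,0,0,0],[0,0,2,0,0,0],[0,0,1,0,0,0],[0,0,0,0,0,0]])

```text
clock: 21.8
position: [0.5576, 0.258, 0.2551]
ee_rot: [-0.296, 2.684, 0.071]
force: [1.5, 0.3, -3.0]
width: 0.233
```

```bash
python3 - <<'E'
from nl import *
plan([(.1,-.002,.09,-20)],g=(-.0627,0,.083));nuglist()
f=[monitor.observe()['force'][2]]
d=shot('side');t=shot('top');w=shot('wrist')
h=np.zeros((600,800,3),np.uint8)
b=cv2.resize(d['color'][70:170,205:305],None,fx=4,fy=4,interpolation=cv2.INTER_CUBIC);h[:400,:400]=b
c=cv2.resize(t['color'][110:210,135:215],None,fx=4.9,fy=4.9,interpolation=cv2.INTER_CUBIC);h[:490,402:402+392]=c[:490]
cv2.imwrite('pics/v12.png',h[:,:,::-1])
E
```

```text
t 21.8 tcp [0.5576 0.258  0.2551] F [ 1.5  0.3 -3. ] q [-0.86, 0.16, 0.27, 1.98, 0.2, 0.6, 1.05] w 0.233
lip local [ 0.0905 -0.0022  0.2242] euler zyx [ 12.5 -25.4   0.2]
(0.1, -0.002, 0.09, -20) cm [  1.26   0.32 -12.23] deg [-1.4  5.2 -0.1] tcp [0.57  0.261 0.133]
side px [251.6  91.7] local [0.208 0.255] 141 [246, 84, 13, 17]
side px [228.6 148.9] local [-0.051  0.022] 35 [226, 146, 7, 7]
side px [218.3 159.2] local [-0.105 -0.001] 12 [216, 158, 5, 4]
side px [228.  161.3] local [-0.085 -0.028] 10 [226, 160, 5, 4]
side px [268.3 299. ] local [-0.266 -0.484] 7 [267, 298, 3, 3]
top px [167.7 134.8] local [ 0.115 -0.015] 42 [164, 131, 8, 8]
top px [159.1 144.2] local [0.091 0.015] 102 [152, 137, 15, 15]
top px [147.2 146.1] local [0.093 0.051] 106 [140, 139, 16, 15]
top px [186.2 197. ] local [-0.084 -0.034] 43 [183, 194, 8, 7]
top px [177.9 207.6] local [-0.11  -0.004] 34 [175, 205, 7, 6]
```

View pics/v12.png

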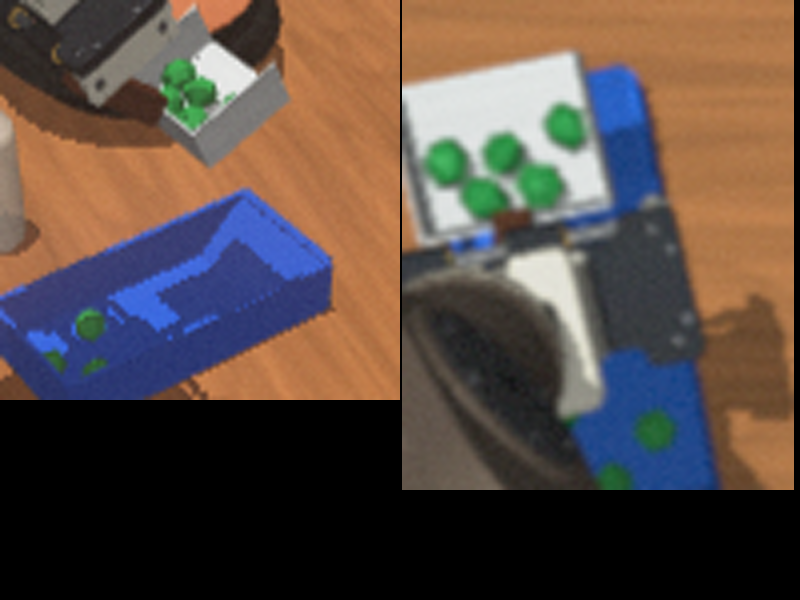

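The last permitted view shows five nuggets in the pan, at (445..565, 125..200) in the top crop, and three left in the tray. Five is enough, so I'll carry them to the bowl.

```bash
python3 - <<'E'
from sc import *
plan([(.0,0,.23,-20)],g=(-.0627,0,.083),org=np.array([.573,-.272,0]),yaw=np.radians(-110))
E
```

```text
t 22.05 tcp [0.5561 0.2573 0.2523] F [ 0.  -0.4 -1.9] q [-0.86, 0.16, 0.27, 1.98, 0.2, 0.6, 1.05] w 0.231
lip local [-0.5608 -0.0889  0.2209] euler zyx [ 12.6 -25.2   0.1]
(0.0, 0, 0.23, -20) cm [  5.96 -41.19   2.06] deg [   4.7    4.2 -122.5] tcp [ 0.616 -0.155  0.273]
```

>>> move_arm(series=[[0.2,-1,1,0,0,-3],[0.3,-2,0.5,0,0,-6],[0.3,-2.3,0.5,0,0,-6.8],[0.3,-2.3,0,0,0,-6.8],[0.3,-2.3,0,0,0,-6.8],[0.3,-2.3,0,0,0,-6.8],[0.3,-2.3,0,0,0,-6.8],[0.3,-2.3,0,0,0,-6.8]])

```text
clock: 22.85
position: [0.5793, 0.0892, 0.2731]
ee_rot: [0.871, 2.573, -0.193]
force: [0.1, -0.2, -2.6]
width: 0.232
```

```bash
python3 - <<'E'
from sc import *
plan([(.0,0,.23,-20)],g=(-.0627,0,.083),org=np.array([.573,-.272,0]),yaw=np.radians(-110))
E
```

```text
t 22.85 tcp [0.5793 0.0892 0.2731] F [ 0.1 -0.2 -2.6] q [-0.91, 0.2, 0.49, 1.9, 0.38, 0.89, 0.26] w 0.232
lip local [-0.3033  0.0049  0.242 ] euler zyx [-37.4 -25.3   0.1]
(0.0, 0, 0.23, -20) cm [  3.64 -24.39  -0.03] deg [  5.4   1.7 -72.6] tcp [ 0.616 -0.155  0.273]
```

>>> move_arm(series=[[0.3,-2.3,0,0,0,-6.8],[0.3,-2.3,0,0,0,-6.8],[0.3,-2.3,0,0,0,-6.8],[0.3,-2.3,0,0,0,-6.8],[0.3,-2.3,0,0,0,-6.8],[0.3,-2.3,0,0,0,-6.8],[0.3,-2.3,0,0,0,-6.8],[0.3,-2.3,0,0,0,-6.8]])

```text
clock: 23.65
position: [0.6039, -0.0942, 0.273]
ee_rot: [2.009, 1.948, -0.449]
force: [0.3, 0.2, -2.3]
width: 0.233
```

```bash
python3 - <<'E'
from sc import *
plan([(-.01,0,.21,-20),(-.03,0,.18,-5),(-.035,0,.15,10),(-.035,0,.15,30),(-.03,0,.15,50),(-.025,0,.15,70)],g=(-.0627,0,.083),org=np.array([.573,-.272,0]),yaw=np.radians(-110))
d=shot('top');im=d
o=(outline_of('top','polisher') or [{'rect':None,'p':0}])[0];print(o['rect'],o['p'])
E
```

```text
t 23.65 tcp [ 0.6039 -0.0942  0.273 ] F [ 0.3  0.2 -2.3] q [-0.68, 0.46, 0.72, 1.62, 0.16, 1.19, -0.1] w 0.233
lip local [-0.0558  0.0085  0.2418] euler zyx [-91.8 -25.3   0.1]
(-0.01, 0, 0.21, -20) cm [ 1.52 -5.1  -2.01] deg [  5.3  -0.9 -18.2] tcp [ 0.619 -0.145  0.253]
(-0.03, 0, 0.18, -5) cm [0.16 0.44 0.09] deg [14.1 -5.1  0. ] tcp [ 0.621 -0.141  0.254]
(-0.035, 0, 0.15, 10) cm [-0.61 -1.67 -0.42] deg [14.1 -5.1 -0. ] tcp [ 0.615 -0.158  0.25 ]
(-0.035, 0, 0.15, 30) cm [-1.34 -3.69  2.37] deg [18.8 -6.8  0. ] tcp [ 0.601 -0.195  0.273]
(-0.03, 0, 0.15, 50) cm [-1.71 -4.7   0.88] deg [18.8 -6.8 -0. ] tcp [ 0.584 -0.242  0.282]
(-0.025, 0, 0.15, 70) cm [-1.72 -4.73 -0.71] deg [18.8 -6.8 -0. ] tcp [ 0.567 -0.289  0.275]
[325.5, 138.3, 65.7, 107.8] 0.6
```

>>> move_arm(series=[[0.5,-1.7,-0.6,1.8,-0.3,-6],[0.5,-1.7,-0.7,1.8,-0.3,-6],[0.5,-1.7,-0.7,1.7,-0.3,-6.2],[0.1,0.2,0,7,-2.5,0],[0.1,0.2,0.1,7,-2.6,0],[-0.3,-0.8,-0.2,7,-2.5,0],[-0.3,-0.8,-0.2,7,-2.6,0],[0,0,0,0,0,0]])

```text
clock: 24.55
position: [0.6113, -0.1658, 0.2507]
ee_rot: [-2.497, -1.732, -0.218]
force: [-0.6, -1.5, -1.9]
width: 0.227
```

```bash
python3 - <<'E'
from sc import *
plan([(-.035,0,.15,20),(-.035,0,.15,30),(-.03,0,.15,50),(-.025,0,.15,70)],g=(-.0627,0,.083),org=np.array([.573,-.272,0]),yaw=np.radians(-110))
E
```

```text
t 24.55 tcp [ 0.6113 -0.1658  0.2507] F [-0.6 -1.5 -1.9] q [-0.1, 0.46, 0.58, 1.56, -0.44, 1.23, 0.23] w 0.227
lip local [-0.0258 -0.0007  0.1514] euler zyx [-110.5    9.8    0.2]
(-0.035, 0, 0.15, 20) cm [-0.3  -0.93  1.24] deg [ 9.6 -3.3  0.5] tcp [ 0.608 -0.175  0.263]
(-0.035, 0, 0.15, 30) cm [-0.71 -1.94  1.01] deg [ 9.4 -3.4  0. ] tcp [ 0.601 -0.195  0.273]
(-0.03, 0, 0.15, 50) cm [-1.71 -4.7   0.88] deg [18.8 -6.8 -0. ] tcp [ 0.584 -0.242  0.282]
(-0.025, 0, 0.15, 70) cm [-1.72 -4.73 -0.71] deg [18.8 -6.8 -0. ] tcp [ 0.567 -0.289  0.275]
```

>>> move_arm(series=[[-0.15,-0.45,0.6,4.8,-1.7,0.2],[-0.15,-0.45,0.6,4.8,-1.7,0.2],[-0.35,-1,0.5,4.7,-1.7,0],[-0.35,-1,0.5,4.7,-1.7,0],[-0.4,-1.2,0.3,4.7,-1.7,0],[-0.4,-1.2,0.2,4.7,-1.7,0],[-0.45,-1.2,0.2,4.7,-1.7,0],[-0.45,-1.1,0.2,4.7,-1.7,0]])

```text
clock: 25.35
position: [0.5874, -0.2336, 0.2811]
ee_rot: [-2.021, -1.431, -0.949]
force: [0.3, 0.6, -2.6]
width: 0.235
```

>>> move_arm(series=[[-0.4,-1.2,0,4.7,-1.7,0],[-0.4,-1.2,-0.2,4.7,-1.7,0],[-0.45,-1.2,-0.2,4.7,-1.7,0],[-0.45,-1.1,-0.2,4.7,-1.7,0],[0,0,0,0,0,0],[0,0,0,0,0,0],[0,0,0,0,0,0]])

```text
clock: 26.05
position: [0.5714, -0.279, 0.2764]
ee_rot: [-1.75, -1.243, -1.231]
force: [-0.6, 0.7, -1.3]
width: 0.233
```

```bash
cat > gl.py <<'E'
from sc import *
def greens():
  for cam in ('side','top'):
    d=shot(cam);e=cv2.cvtColor(d['color'],cv2.COLOR_RGB2HSV);g=(e[...,0]>40)&(e[...,0]<90)&(e[...,1]>80)&(e[...,2]>30);n,l,st,ce=cv2.connectedComponentsWithStats(g.astype(np.uint8))
    for i in range(1,n):
      if st[i,4]>5: print(cam,'px',ce[i].round(1),st[i].tolist(),'rel bowl z.06',(ray(d,*ce[i],.062)-[.573,-.272,0])[:2].round(3),'tray',(rz(.219).T@(ray(d,*ce[i],.016)-O))[:2].round(3))
E
python3 - <<'E'
from gl import *
plan([(-.025,0,.15,70)],g=(-.0627,0,.083),org=np.array([.573,-.272,0]),yaw=np.radians(-110))
greens()
E
```

```text
t 26.05 tcp [ 0.5714 -0.279   0.2764] F [-0.6  0.7 -1.3] q [0.7, 0.84, 0.3, 1.38, -1.11, 1.89, 0.87] w 0.233
lip local [-0.0355  0.0016  0.1514] euler zyx [-108.3   69.9    1.4]
(-0.025, 0, 0.15, 70) cm [-0.45 -0.98 -0.15] deg [ 0.3  0.4 -0.4] tcp [ 0.567 -0.289  0.275]
top px [341.  157.6] [340, 154, 4, 8, 14] rel bowl z.06 [0.056 0.037] tray [-0.065 -0.509]
top px [368.2 166.2] [359, 162, 18, 10, 111] rel bowl z.06 [ 0.031 -0.041] tray [-0.108 -0.582]
top px [340.8 186.1] [333, 179, 17, 15, 148] rel bowl z.06 [-0.028  0.04 ] tray [-0.15  -0.487]
top px [160.5 190.9] [157, 188, 8, 7, 42] rel bowl z.06 [-0.043  0.557] tray [-0.049  0.037]
top px [187.4 198. ] [184, 195, 8, 7, 43] rel bowl z.06 [-0.064  0.48 ] tray [-0.087 -0.036]
top px [177.9 207.8] [175, 205, 7, 6, 32] rel bowl z.06 [-0.092  0.506] tray [-0.11  -0.003]
```

Blob areas in the bowl add up to about five nuggets, with three left in the tray. I'll level the scoop on the way back to the mat, placing it at about yaw -100°.

>>> move_arm(series=[[0,0,2.5,0,0,0],[0.2,0.8,2.5,-4,1.3,0],[0.2,2,1,-6.6,2.3,0],[0.2,3,0,-6.6,2.3,0],[0,3.5,0,-6.6,2.3,0],[0,3.5,0,-6.6,2.3,0],[0,3.5,-0.5,-6.6,2.3,0],[0,3.5,-0.5,-6.6,2.3,0]])

```text
clock: 26.95
position: [0.5766, -0.0804, 0.3282]
ee_rot: [-2.338, -1.67, -0.506]
force: [0.5, 0.2, -2.6]
width: 0.235
```

>>> move_arm(series=[[-0.3,3,0,-6.6,2.3,0],[-0.3,3,0,-6.6,2.3,0],[-0.3,2,0,-6.6,2.3,0],[0,0,0,0,0,0],[0,0,0,0,0,0]])

```text
clock: 27.45
position: [0.5674, 0.0014, 0.3267]
ee_rot: [-2.533, -1.822, -0.077]
force: [1.1, -0.4, -1.4]
width: 0.228
```

```bash
python3 - <<'E'
from gl import *
plan([(.04,0,.10,0),(.04,0,.004,0)],g=(-.0627,0,.083),org=np.array([.535,.003,0]),yaw=np.radians(-100))
greens()
E
```

```text
t 27.45 tcp [0.5674 0.0014 0.3267] F [ 1.1 -0.4 -1.4] q [-0.4, 0.26, 0.43, 1.6, -0.16, 1.29, -0.26] w 0.228
lip local [0.0932 0.0186 0.2385] euler zyx [-108.5    3.     0.7]
(0.04, 0, 0.1, 0) cm [ -2.15   6.33 -14.37] deg [-2.7  1.4  8.5] tcp [0.546 0.065 0.183]
(0.04, 0, 0.004, 0) cm [ 0.   0.  -9.6] deg [0. 0. 0.] tcp [0.546 0.065 0.087]
side px [226.5 146.7] [223, 144, 8, 7, 35] rel bowl z.06 [-0.05   0.518] tray [-0.048  0.04 ]
side px [218.5 159.5] [216, 158, 5, 5, 13] rel bowl z.06 [-0.094  0.471] tray [-0.104  0.002]
side px [227.3 161.8] [226, 161, 4, 3, 6] rel bowl z.06 [-0.072  0.45 ] tray [-0.086 -0.025]
side px [335.5 257.2] [331, 252, 10, 11, 89] rel bowl z.06 [0.053 0.027] tray [-0.054 -0.492]
side px [302.6 264.4] [297, 255, 12, 20, 178] rel bowl z.06 [-0.03  0.04] tray [-0.137 -0.459]
side px [341.8 275.9] [337, 271, 11, 11, 97] rel bowl z.06 [ 0.04  -0.023] tray [-0.079 -0.54 ]
side px [343.8 287.9] [338, 283, 13, 11, 107] rel bowl z.06 [ 0.028 -0.051] tray [-0.099 -0.567]
side px [268.3 298.8] [267, 298, 4, 3, 9] rel bowl z.06 [-0.142 -0.008] tray [-0.264 -0.482]
top px [344.2 158. ] [340, 154, 9, 9, 68] rel bowl z.06 [0.055 0.028] tray [-0.069 -0.518]
top px [361.8 162.5] [357, 158, 10, 10, 79] rel bowl z.06 [ 0.041 -0.023] tray [-0.093 -0.566]
top px [371.9 166.9] [368, 162, 9, 10, 72] rel bowl z.06 [ 0.029 -0.051] tray [-0.113 -0.593]
top px [341.1 186.3] [333, 180, 17, 14, 143] rel bowl z.06 [-0.029  0.039] tray [-0.151 -0.488]
top px [160.5 190.9] [157, 188, 8, 7, 42] rel bowl z.06 [-0.043  0.557] tray [-0.049  0.037]
top px [187.3 198. ] [184, 195, 8, 7, 42] rel bowl z.06 [-0.064  0.48 ] tray [-0.087 -0.036]
top px [177.9 207.7] [175, 205, 7, 6, 33] rel bowl z.06 [-0.092  0.506] tray [-0.109 -0.003]
```

Five in the bowl and three in the tray, both cameras agreeing. Placing the scoop.

>>> move_arm(series=[[-0.5,1.6,-3,-1.3,0.7,4.2],[-0.5,1.6,-3.5,-1.4,0.7,4.3],[-0.5,1.6,-4,0,0,0],[-0.6,1.5,-4,0,0,0],[0,0,-4,0,0,0],[0,0,-3,0,0,0],[0,0,0,0,0,0]])

```text
clock: 28.25
position: [0.5438, 0.0585, 0.1078]
ee_rot: [-2.416, -2.005, 0.011]
force: [-0.2, -0.3, -0.8]
width: 0.231
```

```bash
python3 - <<'E'
from gl import *
plan([(.04,0,.004,0)],g=(-.0627,0,.083),org=np.array([.535,.003,0]),yaw=np.radians(-100))
E
```

```text
t 28.25 tcp [0.5438 0.0585 0.1078] F [-0.2 -0.3 -0.8] q [-0.45, 0.44, 0.33, 1.91, -0.19, 0.83, -0.21] w 0.231
lip local [ 0.0468 -0.0025  0.0252] euler zyx [-100.6   -0.2   -0.3]
(0.04, 0, 0.004, 0) cm [ 0.21  0.62 -2.08] deg [ 0.2 -0.4  0.6] tcp [0.546 0.065 0.087]
```

>>> move_arm(series=[[0.2,0.4,-1,0,0,0],[0,0.2,-0.7,0,0,0],[0,0,0,0,0,0]])

```text
clock: 28.55
position: [0.5491, 0.0671, 0.0943]
ee_rot: [2.413, 2.01, -0.0]
force: [-0.3, -0.8, -1.5]
width: 0.235
```

>>> move_arm(series=[[0,0,-0.2,0,0,0],[0,0,0,0,0,0]])

```text
clock: 28.75
position: [0.5489, 0.0668, 0.0925]
ee_rot: [2.413, 2.01, -0.0]
force: [-0.5, 0.4, -1.9]
width: 0.233
```

>>> move_arm(series=[[0,0,-0.15,0,0,0],[0,0,0,0,0,0]])

```text
clock: 28.95
position: [0.5487, 0.0668, 0.0905]
ee_rot: [2.413, 2.01, -0.001]
force: [0.2, 0.0, -1.8]
width: 0.233
```

>>> move_arm(series=[[0,0,-0.15,0,0,0],[0,0,0,0,0,0]])

```text
clock: 29.15
position: [0.5486, 0.0668, 0.0888]
ee_rot: [2.413, 2.01, -0.002]
force: [1.0, -0.1, -2.4]
width: 0.234
```

>>> move_arm(series=[[0,0,-0.15,0,0,0],[0,0,0,0,0,0]])

```text
clock: 29.35
position: [0.5486, 0.0668, 0.0873]
ee_rot: [2.413, 2.01, -0.002]
force: [-0.3, 0.2, -1.9]
width: 0.232
```

>>> move_arm(series=[[0,0,-0.1,0,0,0],[0,0,0,0,0,0]])

```text
clock: 29.55
position: [0.5488, 0.0672, 0.0866]
ee_rot: [2.413, 2.011, -0.001]
force: [-0.0, 1.7, 1.5]
width: 0.238
```

Touchdown. Releasing and rising.

>>> move_arm(series=[[0,0,0,0,0,0],[0,0,0,0,0,0],[0,0,0,0,0,0],[0,0,0,0,0,0],[0,0,0,0,0,0],[0,0,0,0,0,0],[0,0,0,0,0,0]], grip=1)

```text
clock: 30.25
position: [0.5486, 0.0668, 0.0864]
ee_rot: [2.413, 2.01, -0.002]
force: [-0.7, -0.3, 0.3]
width: 0.792
```

>>> move_arm(series=[[0,0,2,0,0,0],[0,0,3,0,0,0],[0,0,4,0,0,0],[0,0,5,0,0,0],[0,2,3,0,0,0],[-1,3,0,0,0,0],[-1,3,0,0,0,0],[-1,2,0,0,0,0]])

```text
clock: 31.05
position: [0.518, 0.1692, 0.2567]
ee_rot: [2.412, 2.013, -0.0]
force: [0.1, 0.5, 0.1]
width: 1.003
```

```bash
cat > chk.py <<'E'
from hf import *
import hf
def chk(x0=(.535,.003),yaw=-100):
    # pan fit: white/grey mask hull in side+top around mat
    S=4;D=[]
    for cam in ('side','top'):
        im=shot(cam);hs=cv2.cvtColor(im['color'],cv2.COLOR_RGB2HSV).astype(int)
        hm=((hs[...,0]<18)|(hs[...,0]>170))&(hs[...,2]<80)&(hs[...,1]>90)
        c=proj(im,[.535,.003,.04]);Y,X=np.mgrid[:384,:512];r=(abs(X-c[0])<40)&(abs(Y-c[1])<40)
        m=cv2.morphologyEx((r&((hs[...,1]<70)&(hs[...,2]>50))).astype(np.uint8),cv2.MORPH_OPEN,np.ones((3,3)))
        k,l,st,ce=cv2.connectedComponentsWithStats(m);i=1+st[1:,4].argmax();m=(l==i).astype(np.uint8)
        print(cam,st[i].tolist());D.append((im,cv2.resize(cv2.morphologyEx(m,cv2.MORPH_CLOSE,np.ones((7,7))),None,fx=S,fy=S)))
    def f(x,v=0):
        J=[]
        for im,m in D:
            Rm=rz(x[2])@R.from_euler('yx',x[4:6]).as_matrix();q=np.array([proj(im,np.array([x[0],x[1],x[3]])+Rm@p) for p in P]);k=np.zeros_like(m);cv2.fillPoly(k,[cv2.convexHull(((q+.5)*S).astype(np.float32)).astype(np.int32)],1)
            J.append(float((k&m).sum())/float((k|m).sum()))
        return J if v else -sum(J)
    x1=np.array([*x0,np.radians(yaw),.006,0,0]);st=[.01,.01,.1,.005,.05,.05]
    b=minimize(f,x1,method='Nelder-Mead',options=dict(initial_simplex=np.array([x1]+[x1+np.eye(6)[i]*st[i] for i in range(6)]),xatol=2e-4,fatol=1e-4,maxiter=800));print('scoop xyz',b.x[[0,1,3]].round(4),'yaw,pitch,roll deg',np.degrees(b.x[[2,4,5]]).round(1),'IoU',np.round(f(b.x,1),2))
E
python3 - <<'E'
from chk import *
s,_=now();print(s['clock'],s['position'],s['joints'].round(2),s['width'])
chk()
E
```

```text
31.05 [0.51798344 0.16917262 0.2566662 ] [-0.67  0.27  0.33  1.73 -0.1   1.15 -0.49] 1.0030625409323908
side [241, 189, 41, 34, 1078]
top [241, 171, 33, 39, 995]
scoop xyz [0.5394 0.0071 0.0047] yaw,pitch,roll deg [-101.5   -0.8    1.5] IoU [0.95 0.96]
```

The scoop stands at (0.539, 0.007), 6 mm off the mat's centre and upright to 2° (fit IoU 0.95). Now the knob: its computed grip point is about (0.413, -0.247), polisher yaw about -9°. I'll push the upslope end of the bar towards -y with closed fingers. On the way I'll check its position with the wrist camera.

>>> move_arm(series=[[-0.3,-1.5,0,0,0,4],[-0.5,-2.8,0,0,0,6.8],[-0.5,-2.8,0,0,0,6.8],[-0.5,-2.8,0,0,0,6.8],[-0.5,-2.8,0,0,0,6.8],[-0.5,-2.8,0,0,0,6.8],[-0.5,-2.8,0,0,0,6.8],[-0.5,-2.8,0,0,0,6.8]], grip=0, force=30)

```text
clock: 31.95
position: [0.4802, -0.0463, 0.2565]
ee_rot: [1.292, 2.862, -0.001]
force: [0.1, -0.6, 0.3]
width: 0.357
```

>>> move_arm(series=[[-0.5,-2.8,0,0,0,6.8],[-0.5,-2.8,0,0,0,6.8],[-0.5,-2.8,0,0,0,6.8],[-0.5,-2.8,0,0,0,6.8],[-0.5,-2.8,0,0,0,6.8],[-0.5,-2.8,0,0,0,6.6],[0,0,0,0,0,0],[0,0,0,0,0,0]])

```text
clock: 32.75
position: [0.4501, -0.2133, 0.2564]
ee_rot: [0.231, 3.132, -0.0]
force: [-0.2, 0.6, 0.3]
width: 0.006
```

```bash
cat > kn.py <<'E'
from sc import *
PB=np.array([.573,-.272,0]);PY=np.radians(-9)
def kn(target=None):
    s,Rs=now();print(round(s['clock'],2),s['position'].round(4),'euler',R.from_matrix(Rs).as_euler('ZYX',degrees=True).round(1),'F',s['force'].round(1),'w',round(s['width'],3),'q',s['joints'].round(2).tolist())
    print('tcp in polisher',(rz(PY).T@(s['position']-PB)).round(4))
    if target is not None: print('to go cm',((PB+rz(PY)@np.array(target)-s['position'])*100).round(2),'rot',np.degrees(R.from_matrix(rz(PY)@Rs.T).as_rotvec()).round(1))
def red(cams=('top','side','wrist')):
    for c in cams:
        im=shot(c);h=cv2.cvtColor(im['color'],cv2.COLOR_RGB2HSV).astype(int);m=((h[...,0]<5)|(h[...,0]>175))&(h[...,1]>190)&(h[...,2]>90)
        n,l,st,ce=cv2.connectedComponentsWithStats(m.astype(np.uint8))
        if n<2: print(c,'none');continue
        i=1+st[1:,4].argmax();p=np.argwhere(l==i)[:,::-1]
        e=PB+rz(PY)@[-.1606,0,.0947]
        L=[proj(im,PB+rz(PY)@(np.array([-.150,0,.072])+u*np.array([.906,0,.423])+.039*np.array([-.423,0,.906]))).round(0).tolist() for u in(-.03,.03)]
        print(c,'red',st[i].tolist(),'c',ce[i].round(1),'pred grip px',proj(im,e).round(1),'pred top edge',L,'rect',cv2.minAreaRect(p.astype(np.float32)),'bar@z.108 local',(rz(PY).T@(ray(im,*ce[i],.106)-PB)).round(4))
E
python3 - <<'E'
from kn import *
kn([-.1335,.040,.2]);red()
E
```

```text
32.75 [ 0.4501 -0.2133  0.2564] euler [-8.4 -0.1 -0. ] F [-0.2  0.6  0.3] w 0.006 q [0.04, 0.19, 0.35, 1.84, -0.07, 1.12, 1.84]
tcp in polisher [-0.1306  0.0387  0.2564]
to go cm [-0.27  0.17 -5.64] rot [ 0.   0.1 -0.6]
top none
side red [242, 276, 28, 16, 248] c [255.4 283.7] pred grip px [255.8 282. ] pred top edge [[241.0, 285.0], [265.0, 274.0]] rect ((255.8065948486328, 283.156982421875), (10.995020866394043, 27.306316375732422), 64.98310089111328) bar@z.108 local [-0.1638 -0.0097  0.106 ]
wrist red [202, 105, 19, 68, 986] c [211.2 137.7] pred grip px [214.3 140.4] pred top edge [[214.0, 105.0], [212.0, 168.0]] rect ((211.441650390625, 138.48358154296875), (17.492435455322266, 67.26502990722656), 1.6846843957901) bar@z.108 local [-0.1648 -0.0015  0.106 ]
```

Wrist and side cameras both put the bar within about 2 mm of prediction. Descending beside its upslope end.

>>> move_arm(series=[[-0.3,0.2,-3,0,0,-0.6],[0,0,-4,0,0,0],[0,0,-3.5,0,0,0],[0,0,-2,0,0,0],[0,0,-0.8,0,0,0],[0,0,0,0,0,0]])

```text
clock: 33.5
position: [0.4474, -0.2094, 0.1229]
ee_rot: [-0.24, -3.132, -0.0]
force: [-0.9, -0.2, -0.1]
width: 0.003
```

```bash
python3 - <<'E'
from kn import *
kn([-.1335,.040,.121])
E
```

```text
33.5 [ 0.4474 -0.2094  0.1229] euler [-8.8  0.   0. ] F [-0.9 -0.2 -0.1] w 0.003 q [0.08, 0.34, 0.32, 2.02, -0.15, 0.8, 1.9]
tcp in polisher [-0.1338  0.0422  0.1229]
to go cm [ 0.   -0.22 -0.19] rot [-0.  -0.  -0.2]
```

>>> move_arm(series=[[-0.1,-0.7,-0.1,0,0,0],[-0.1,-0.6,0,0,0,0],[-0.1,-0.5,0,0,0,0],[-0.08,-0.5,0,0,0,0],[-0.08,-0.5,0,0,0,0],[0,0,0,0,0,0]])

```text
clock: 34.1
position: [0.4429, -0.2392, 0.1226]
ee_rot: [0.243, 3.131, -0.001]
force: [-0.7, -0.1, 0.5]
width: 0.004
```

```bash
python3 - <<'E'
from kn import *
kn([-.1335,.008,.121]);red(('side','wrist'))
E
```

```text
34.1 [ 0.4429 -0.2392  0.1226] euler [-8.9 -0.1 -0. ] F [-0.7 -0.1  0.5] w 0.004 q [0.14, 0.35, 0.33, 2.0, -0.16, 0.8, 1.97]
tcp in polisher [-0.1337  0.012   0.1226]
to go cm [-0.05 -0.4  -0.16] rot [ 0.   0.1 -0.1]
side red [243, 277, 17, 15, 153] c [251.4 284.9] pred grip px [255.8 282. ] pred top edge [[241.0, 285.0], [265.0, 274.0]] rect ((251.9000244140625, 285.3000183105469), (10.28591251373291, 18.335756301879883), 63.43495178222656) bar@z.108 local [-0.173  -0.0103  0.106 ]
wrist red [217, 125, 28, 109, 2583] c [230.6 176.6] pred grip px [234.9 182.2] pred top edge [[234.0, 125.0], [233.0, 233.0]] rect ((230.48275756835938, 178.98236083984375), (26.265666961669922, 108.1787338256836), 0.6661999821662903) bar@z.108 local [-0.167  -0.0016  0.106 ]
```

>>> move_arm(series=[[-0.4,0.07,-0.3,0,0,0],[-0.08,-0.4,0,0,0,0],[-0.08,-0.4,0,0,0,0],[0,0,0,0,0,0]])

```text
clock: 34.6
position: [0.4373, -0.2463, 0.1195]
ee_rot: [0.243, 3.131, -0.001]
force: [0.2, 0.9, 0.9]
width: 0.008
```

```bash
python3 - <<'E'
from kn import *
kn([-.1335,.008,.121]);red(('side','wrist'))
E
```

```text
34.6 [ 0.4373 -0.2463  0.1195] euler [-8.9 -0.1 -0. ] F [0.2 0.9 0.9] w 0.008 q [0.15, 0.36, 0.33, 2.01, -0.16, 0.8, 1.99]
tcp in polisher [-0.1381  0.0042  0.1195]
to go cm [0.51 0.31 0.15] rot [ 0.   0.1 -0.1]
side red [242, 278, 17, 14, 140] c [250.8 285. ] pred grip px [255.8 282. ] pred top edge [[241.0, 285.0], [265.0, 274.0]] rect ((251.3000030517578, 285.5999755859375), (10.285913467407227, 16.994117736816406), 63.43495178222656) bar@z.108 local [-0.1744 -0.0104  0.106 ]
wrist red [232, 134, 26, 108, 2390] c [244.8 182.2] pred grip px [248.6 190.8] pred top edge [[248.0, 134.0], [248.0, 243.0]] rect ((244.49996948242188, 187.49996948242188), (106.99998474121094, 24.999996185302734), 90.0) bar@z.108 local [-0.169  -0.0018  0.106 ]
```

No contact yet. My picture quota is used up, so I'll print a coarse colour map of the wrist image round the fingertips.

```bash
python3 - <<'E'
from kn import *
im=shot('wrist');h=cv2.cvtColor(im['color'],cv2.COLOR_RGB2HSV).astype(int)
def ch(p):
    H,S,V=p
    if (H<5 or H>175) and S>150: return 'R'
    if 5<=H<22 and S>150 and V>110: return 'o'
    if 40<H<90 and S>80: return 'g'
    if S<70: return ' .:-=+*#'[::-1][min(7,V//32)] 
    return 'd' if V<60 else 'b'
for r in range(110,300,5): print(r,''.join(ch(h[r,c]) for c in range(190,330,2)))
s,_=now()
T=np.eye(4);T[:3,:3]=R.from_rotvec(s['ee_rot']).as_matrix();T[:3,3]=s['position']
for p in ([.0095,0,.019],[-.0095,0,.019],[.0095,.01,.019],[.0095,0,-.03]): print(p,proj(im,(T@np.r_[p,1])[:3]).round(0))
E
```

```text
110 oooooooooooooooooooooooooooooooooooooooooooooooooooooooooooooooooooooo
115 oooooooooooooooooooooooooooooooooooooooooooooooooooooooooooooooooooooo
120 oooooooooooooooooooooooooooooooooooooooooooooooooooooooooooooooooooooo
125 oooooooooooooooooooooooooooooooooooooooooooooooooooooooooooooooooooooo
130 oooooooooooooooooooooooooooooooooooooooooooooooooooooooooooooooooooooo
135 :::::::::::::::::::::-RRRRRRRRRRRR====================================
140 ..::.:...........::.:=RRRRRRRRRRRR====================================
145 ..::.........:...-====RRRRRRRRRRRR====================================
150 ..:...............====RRRRRRRRRRRR====================================
155 ...............:====-bRRRRRRRRRRRR#+-=================================
160 .......:......=-=###dRRRRRRRRRRRRRd##*##=-============================
165 .............=#*****dRRRRRRRRRRRRR#***#**##===========================
170 .........:.:##******dRRRRRRRRRRRRR*###**#*#*#=========================
175 ..........**#****#*ddRRRRRRRRRRRRR**###*#**##*#-======================
180 ........=*#**#*#g****RRRRRRRRRRRRR###**##*##**
[... 1177 characters left out ...]
*##**#==##+##==dd###*#*#*d*#**#**#*####**d#*d##
265 **#*****###***#**#d#**#d****#-=#####==d**#*dd####**##d##*###**#####*#*
270 **d*d***#*d##**d***##*#**#*ddb+#####+b**##*#*#d####**d#*#*##***####*##
275 *##****d###*#d##*####*d**d*#bob##b##bob#*****#d####d#**#*g*##**##*####
280 #**##*##*d*d#*#*##**##*##*ddbob#dbd#bob#d*##*####d**##*#*###d####*###*
285 ####ddd#*#**#*#****#**#**d*doob*****bob#*d#*###*####*#*#*#**#*#*#*#*#*
290 *********************#*****dbob+****bood****d*************************
295 ***************************doo+++++++oo*******************************
[0.0095, 0, 0.019] [256. 215.]
[-0.0095, 0, 0.019] [256. 245.]
[0.0095, 0.01, 0.019] [274. 215.]
[0.0095, 0, -0.03] [256. 255.]
```

The map shows thin fingertips (about 8 mm) just past the upslope end of the bar, so they are missing it. I'll go back beside the bar, move 9 mm down-slope, and push again.

>>> move_arm(series=[[0.13,0.8,0,0,0,0],[0.13,0.8,0,0,0,0],[-0.9,0.14,0,0,0,0],[0,0,0,0,0,0],[-0.08,-0.5,0,0,0,0],[-0.08,-0.5,0,0,0,0],[-0.08,-0.5,0,0,0,0],[0,0,0,0,0,0]])

```text
clock: 35.55
position: [0.4284, -0.2444, 0.1195]
ee_rot: [0.244, 3.131, -0.001]
force: [0.0, -0.2, 1.0]
width: 0.002
```

```bash
python3 - <<'E'
from kn import *
kn([-.147,-.010,.1195]);red(('wrist',))
E
```

```text
35.55 [ 0.4284 -0.2444  0.1195] euler [-8.9 -0.1 -0. ] F [ 0.  -0.2  1. ] w 0.002 q [0.15, 0.34, 0.33, 2.03, -0.15, 0.79, 1.99]
tcp in polisher [-0.1471  0.0046  0.1195]
to go cm [-0.22 -1.44  0.  ] rot [ 0.   0.1 -0.1]
wrist red [232, 150, 26, 107, 2108] c [244.9 193.2] pred grip px [248.5 205.5] pred top edge [[248.0, 150.0], [248.0, 258.0]] rect ((244.5, 203.0), (106.0, 25.0), 90.0) bar@z.108 local [-0.1718 -0.0017  0.106 ]
```

```bash
python3 - <<'E'
from kn import *
im=shot('wrist');h=cv2.cvtColor(im['color'],cv2.COLOR_RGB2HSV).astype(int)
def ch(p):
    H,S,V=p
    if (H<5 or H>175) and S>150: return 'R'
    if 5<=H<22 and S>150 and V>110: return 'o'
    if S<70: return '01234567'[min(7,V//32)] 
    return 'd' if V<60 else 'b'
for r in range(195,275,3): print(r,''.join(ch(h[r,c]) for c in range(222,292)))
def pr(p): return proj(im,PB+rz(PY)@np.array(p)).round(0).tolist()
e=lambda u,v,hh: pr(np.array([-.150,v,.072])+u*np.array([.906,0,.423])+hh*np.array([-.423,0,.906]))
print('top far corners',e(.03,-.007,.039),e(.03,.007,.039),'bottom far',e(.03,.007,.011),'top near',e(-.03,.007,.039))
d=shot('side');h=cv2.cvtColor(d['color'],cv2.COLOR_RGB2HSV).astype(int)
for r in range(255,300,1): print(r,''.join(ch(h[r,c]) for c in range(230,285)))
s,_=now();T=np.eye(4);T[:3,:3]=R.from_rotvec(s['ee_rot']).as_matrix();T[:3,3]=s['position']
print('tip side px',[proj(d,(T@np.r_[p,1])[:3]).round(1) for p in ([0,0,.019],[.0095,0,.019],[-.0095,0,.019])])
E
```

```text
195 10110111dRRRRRRRRRRRRRRRRRRRRRRRRRRd1101111110110111111110110034333333
198 11110110dRRRRRRRRRRRRRRRRRRRRRRRRRRdd11111110111001d010101111101343333
201 11111111dRRRRRRRRRRRRRRRRRRRRRRRRRRdd010111111111011101111111010343333
204 10110101dRRRRRRRRRRRRRRRRRRRRRRRRRRd0111110101101101111111111110343333
207 01011101dRRRRRRRRRRRRRRRRRRRRRRRRRRd111101111111111110111111011d243333
210 1110111ddRRRRRRRRRRRRRRRRRRRRRRRRRRdd111111110111011101010010100343333
213 01111101dRRRRRRRRRRRRRRRRRRRRRRRRRRdd011111101111101101111101110233333
216 1d101110dRRRRRRRRRRRRRRRRRRRRRRRRRRdd111111110111110110111111110344333
219 11111011dRRRRRRRRRRRRRRRRRRRRRRRRRRdd111111011101111011110111023433333
222 11111111dRRRRRRRRRRRRRRRRRRRRRRRRRRd1111111101111111101111100234333333
225 01110101dRRRRRRRRRRRRRRRRRRRRRRRRRRd1111101111011110111111102333333333
228 1111111ddRRRRRRRRRRRRRRRRRRRRRRRRRRdd111111110011110111110023333334334
231 11111111dRRRRRRRRRRRRRRRRRRRRRRRRRodd1100d0101011111111003333333343333
234 1011010d1RRRRRRRRR66554334444bRRRRRdd103444444421dd1102344433334333333
237 111111111RRRRR4443333444444432d0dRRd0002344433
[... 3102 characters left out ...]
111122234554455445
290 booooooooooooooRRRRRRRRRb2111111d1111223344445454554444
291 oboooooobobboob3RRRRRRRb3311111112233455555454544444332
292 ooooboooooooobb33bRRbRdd3532222334544445445444444333222
293 oooooooooooooob3333231dd3455454445554554444433333333222
294 ooooobooooooooob3333321d3555443544544444433333333333322
295 oooooooooobooobb333333224555544444422233333333333333322
296 oooooooboooooobb333333322444442221112333333333333333322
297 boooooooooooooob3333333333422d1112233333333333333333332
298 oooooooooooooooob333333333322222233333bb333333333333332
299 oooooooooooooooob33333333333333333333bbb333333333333332
tip side px [array([261. , 277.1]), array([256.9, 278. ]), array([265.1, 276.2])]
```

>>> move_arm(series=[[0.13,0.8,0,0,0,0],[0.13,0.8,0,0,0,0],[0,0,-0.4,0,0,0],[0,0,-0.4,0,0,0],[0,0,0,0,0,0]])

```text
clock: 36.2
position: [0.4309, -0.2269, 0.1108]
ee_rot: [0.241, 3.132, -0.0]
force: [-0.1, 0.7, 0.1]
width: 0.005
```

>>> move_arm(series=[[-0.08,-0.5,0,0,0,0],[-0.08,-0.5,0,0,0,0],[-0.08,-0.5,0,0,0,0],[0,0,0,0,0,0]])

```text
clock: 36.6
position: [0.4289, -0.2431, 0.1118]
ee_rot: [0.243, 3.13, -0.001]
force: [-0.3, 0.6, 3.7]
width: 0.013
```

```bash
python3 - <<'E'
from kn import *
kn([-.147,-.010,.1115]);red(('wrist',))
E
```

```text
36.6 [ 0.4289 -0.2431  0.1118] euler [-8.9 -0.1 -0. ] F [-0.3  0.6  3.7] w 0.013 q [0.15, 0.35, 0.32, 2.04, -0.16, 0.77, 1.99]
tcp in polisher [-0.1468  0.006   0.1118]
to go cm [-0.27 -1.58 -0.03] rot [ 0.   0.1 -0.1]
wrist red [229, 152, 27, 88, 2139] c [241.5 194. ] pred grip px [245.7 209.5] pred top edge [[245.0, 152.0], [245.0, 265.0]] rect ((242.0, 195.5), (87.0, 26.0), 90.0) bar@z.108 local [-0.1735 -0.0018  0.106 ]
```

Light upward contact: the tip just brushed the top of the bar, so I need to go lower. Backing off sideways and descending further.

>>> move_arm(series=[[0.13,0.8,0.2,0,0,0],[0.13,0.8,0,0,0,0],[0,0,-0.5,0,0,0],[0,0,-0.4,0,0,0],[0,0,-0.3,0,0,0],[0,0,0,0,0,0]])

```text
clock: 37.25
position: [0.431, -0.2261, 0.1008]
ee_rot: [0.242, 3.132, -0.0]
force: [0.7, 0.3, -0.7]
width: 0.004
```

```bash
python3 - <<'E'
from kn import *
kn([-.147,-.010,.1015])
E
```

```text
37.25 [ 0.431  -0.2261  0.1008] euler [-8.8 -0.  -0. ] F [ 0.7  0.3 -0.7] w 0.004 q [0.13, 0.36, 0.32, 2.06, -0.16, 0.74, 1.96]
tcp in polisher [-0.1474  0.0231  0.1008]
to go cm [-0.47 -3.28  0.07] rot [ 0.   0.  -0.2]
```

>>> move_arm(series=[[-0.08,-0.5,0,0,0,0],[-0.08,-0.5,0,0,0,0],[-0.08,-0.5,0,0,0,0],[0,0,0,0,0,0]])

```text
clock: 37.65
position: [0.4294, -0.2414, 0.1017]
ee_rot: [0.242, 3.13, 0.0]
force: [0.9, 4.1, 3.0]
width: 0.001
```

>>> move_arm(series=[[-0.08,-0.5,0,0,0,0],[0,0,0,0,0,0]])

```text
clock: 37.85
position: [0.4288, -0.2462, 0.1017]
ee_rot: [0.241, 3.13, 0.0]
force: [0.6, -0.3, 0.1]
width: 0.008
```

```bash
python3 - <<'E'
from kn import *
kn([-.147,-.010,.1015]);red(('wrist',))
E
```

```text
37.85 [ 0.4288 -0.2462  0.1017] euler [-8.8 -0.1  0. ] F [ 0.6 -0.3  0.1] w 0.008 q [0.17, 0.37, 0.32, 2.05, -0.17, 0.75, 2.01]
tcp in polisher [-0.1465  0.0029  0.1017]
to go cm [-0.26 -1.27 -0.02] rot [ 0.   0.1 -0.2]
wrist red [198, 164, 98, 88, 2672] c [252.8 205.9] pred grip px [250.9 215.3] pred top edge [[251.0, 155.0], [250.0, 274.0]] rect ((246.92498779296875, 213.87432861328125), (28.639991760253906, 118.67024993896484), 44.23609924316406) bar@z.108 local [-0.17    0.0011  0.106 ]
```

The bar is turning, at about 44° in the image. Pushing a little further to be sure.

>>> move_arm(series=[[-0.08,-0.5,0,0,0,0],[-0.08,-0.5,0,0,0,0],[0,0,0,0,0,0]])

```text
clock: 38.2
position: [0.4269, -0.257, 0.1016]
ee_rot: [0.243, 3.13, -0.001]
force: [1.9, 1.1, 1.0]
width: 0.003
```

```bash
python3 - <<'E'
from kn import *
kn([-.147,-.010,.1015]);red(('side','wrist',))
E
```

```text
38.2 [ 0.4269 -0.257   0.1016] euler [-8.9 -0.1 -0. ] F [1.9 1.1 1. ] w 0.003 q [0.19, 0.38, 0.32, 2.04, -0.17, 0.75, 2.03]
tcp in polisher [-0.1466 -0.0081  0.1016]
to go cm [-0.07 -0.18 -0.01] rot [ 0.   0.1 -0.1]
side red [252, 282, 2, 4, 5] c [252.6 283.4] pred grip px [255.8 282. ] pred top edge [[241.0, 285.0], [265.0, 274.0]] rect ((252.7000274658203, 283.4000244140625), (3.130495071411133, 0.8944271206855774), 63.43495178222656) bar@z.108 local [-0.1696 -0.0076  0.106 ]
wrist red [209, 186, 120, 56, 3052] c [271.9 212.9] pred grip px [270.8 215.7] pred top edge [[272.0, 156.0], [272.0, 275.0]] rect ((268.51922607421875, 213.9038543701172), (28.328969955444336, 118.40281677246094), 74.74488067626953) bar@z.108 local [-0.1665  0.      0.106 ]
```

The bar now reads 74.7°, which is ON (1.3 rad). Retreating and doing the final checks.

>>> move_arm(series=[[0.1,0.3,1,0,0,0],[0,0,3,0,0,0],[0,0,4,0,0,0],[0,0,5,0,0,0],[-1,1,3,0,0,0],[-2,2,0,0,0,0],[0,0,0,0,0,0],[0,0,0,0,0,0]])

```text
clock: 39.1
position: [0.3971, -0.2228, 0.2619]
ee_rot: [0.24, 3.131, 0.0]
force: [-0.0, -0.3, 0.5]
width: 0.006
```

```bash
python3 - <<'E'
from chk import *
from kn import *
from gl import *
kn();red(('wrist','side'));chk();greens()
im=shot('top')
for t in ['jug','water','tub']: print(t,[(ray(im,q['rect'][0]+q['rect'][2]/2,q['rect'][1]+q['rect'][3]/2,.08).round(3),round(q['p'],2)) for q in outline_of('top',t)][:2])
E
```

```text
39.1 [ 0.3971 -0.2228  0.2619] euler [-8.8 -0.1  0. ] F [-0.  -0.3  0.5] w 0.006 q [0.08, 0.11, 0.35, 1.92, -0.04, 1.12, 1.87]
tcp in polisher [-0.1814  0.0211  0.2619]
wrist red [203, 175, 60, 30, 911] c [234.4 189.1] pred grip px [235.3 190.2] pred top edge [[235.0, 158.0], [234.0, 219.0]] rect ((232.78965759277344, 189.5758819580078), (16.823997497558594, 60.350990295410156), 74.93151092529297) bar@z.108 local [-1.652e-01 -1.000e-04  1.060e-01]
side red [247, 271, 20, 26, 153] c [256.  283.3] pred grip px [255.8 282. ] pred top edge [[241.0, 285.0], [265.0, 274.0]] rect ((255.89187622070312, 283.648681640625), (28.596920013427734, 6.742362976074219), 54.46232223510742) bar@z.108 local [-0.1624 -0.0093  0.106 ]
side [221, 175, 61, 69, 3102]
top [241, 171, 33, 39, 992]
scoop xyz [0.5377 0.0076 0.0092] yaw,pitch,roll deg [-1.008e+02 -6.000e-01  1.000e-01] IoU [0.34 0.96]
side px [335.5 257.2] [331, 252, 10, 11, 89] rel bowl z.06 [0.053 0.027] tray [-0.054 -0.492]
side px [302.6 264.6] [297, 255, 12, 20, 180] rel bowl z.06 [-0.03  0.04] tray [-0.137 -0.459]
side px [342.8 282.1] [337,
[... 215 characters left out ...]
.06 [0.055 0.028] tray [-0.069 -0.519]
top px [362.  162.7] [357, 158, 11, 10, 79] rel bowl z.06 [ 0.041 -0.023] tray [-0.094 -0.567]
top px [372.  166.9] [368, 162, 9, 10, 74] rel bowl z.06 [ 0.029 -0.052] tray [-0.113 -0.593]
top px [341.1 186.3] [333, 180, 17, 14, 142] rel bowl z.06 [-0.029  0.04 ] tray [-0.15  -0.488]
top px [160.5 190.9] [157, 188, 8, 7, 42] rel bowl z.06 [-0.043  0.557] tray [-0.049  0.037]
top px [187.4 198. ] [184, 195, 8, 7, 43] rel bowl z.06 [-0.064  0.48 ] tray [-0.087 -0.036]
top px [177.9 207.7] [175, 205, 7, 6, 33] rel bowl z.06 [-0.092  0.506] tray [-0.109 -0.003]
jug [(array([ 0.723, -0.006,  0.08 ]), 0.58)]
water [(array([0.494, 0.44 , 0.08 ]), 0.82)]
tub []
```

```bash
python3 -c "
from cell import workorder
print(workorder.sign_off())"
```

```text
the job is handed in; nothing more can be done
None
```

I tipped five nuggets into the bowl and left three in the tray. The scoop went back on its mat and was let go, and after that the knob was turned to ON. The job was handed in at about 39 s; the system reports no verdict.

**Last checks**
- **Nuggets:** the top camera showed five in the bowl and three in the tray, with no green seen anywhere else. Two of the five show as one blob and are counted from its size.
- **Scoop:** it stands about 5 mm from the mat's centre and upright to within 2°. On the last check the top fit agreed. The side fit was unusable because the arm was in view, but it had been good just after release.
- **Knob:** the bar reads 75° turned, which is ON, and stayed there after the fingers left.
- **Bystanders:** the jug and bottle were found where they started, within about 8 mm. The tub was not detected in the last picture; the arm did not go near it, but its place is unconfirmed.

**What went wrong on the way**
- **Failed grasp:** the first one hit joint limits and I redid it with the tool vertical.
- **Rim contact:** the handle met the tray rim on the first entry, with up to 82 N at the wrist (limit 120 N).
- **Slipped grip:** the scoop later slid out of the fingers inside the tray, and I gripped it again there.
- **Missed pushes:** the first three pushes at the knob missed because the fingertips were past the bar's end or too high.

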